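Refill the hay-disc feeder and set its timer

ROBOT

A 6-joint arm with a two-finger parallel gripper is mounted at the origin on the work surface. World frame = base frame: x ahead of the robot, y to its left, z up, the work surface at z = 0. Lengths are in m, angles in rad, forces in N, time in s.
With the tool pointing down it reaches from about 0.25 to 0.775 m from the base axis. Payload 4 kg.
Tool frame: the origin (TCP) lies between the finger pads; the fingertips stand 14 mm ahead of it and the grasp point (between the pads) lies 5 mm behind it (nose_length is the distance from the TCP to the fingertips, in m); z points along the fingers, y is the line along which they close (so a half turn about z gives the same grasp; the last joint's range is limited). The gripper opens to 94 mm and grips with 3 to 60 N. Pads are 16 mm wide; open, the fingers measure 119 mm over their backs; the gripper's body (75 mm by 177 mm) begins 78 mm behind the grasp point.
Start: joints at [1.193, 0.087, 1.371, -0, 1.684, -0.103], TCP at [0.149, 0.529, 0.22] pointing down, gripper open.
Joint ranges: [-3.1, 3.1], [-0.76, 2.03], [0.27, 2.55], [-1.08, 4.22], [0.17, 2.65], [-2.57, 2.57]. Speed limits (rad/s): [2.79, 2.79, 3.14, 3.14, 3.14, 3.14].

INTERFACE

Orientations are given as [roll, pitch, yaw] about the fixed x, y, z axes, in that order (R = Rz(yaw) Ry(pitch) Rx(roll)).
In Python, from bench import * gives the robot as it stands.
- The arm moves only by the tool move_arm, never from a script. Its argument "steps" is one flat list of numbers, 7 for each row, row after row: the turn, a rotation vector about the world's x, y, z in rad, then the shift along the world's x, y, z in m, then the opening, from 0 (shut) to 1 (fully open). A call has 1 to 12 rows; each row is the pose to reach, as a shift and turn from the pose commanded when the call began; what a row does not reach only later rows make up. A row lasts 1/10 s, in which the tool goes at most 50 mm and 8.59 degrees, less where a joint would pass 70% of its speed; a pose out of reach is approached as far as the arm can. A call with a gripper value outside its range is refused whole. The fingers move at their own pace and stop on an object; the grip force is fixed at half the most. Time passes only in rows, so rows that repeat a pose let the fingers close. It gives the time, the measured TCP pose, the force, the opening and the grip force at its end, in the units of the state.
- get_obs(): the state, without advancing time (a new reading comes with each control period).
- snapshot(name): name is "side" or "top"; returns (picture, depth): 420x560x3 uint8, red, green, blue; 420x560 float32, m along the optical axis (not along the pixel's ray), 0 where there is no reading.
- camera_model(name): a dict with "fx", "fy", "cx", "cy" (pixels), "k1" (the pictures are not rectified: a ray, as slopes to the right and down, at radius r is drawn at 1 + k1 r^2 times it, then the intrinsics apply), "rvec" (rotation vector, rad) and "tvec" (3), from world to camera coordinates, as OpenCV has them. Camera axes: x right, y down, z forward; pixel columns grow to the right and rows downward; lengths in m; the calibration is good to about 2 mm. A picture is of the moment at which its call begins. camera_model takes no time and is no camera call.
- close_job(): hands the job in; it is judged then, once.
Trained networks look in the newest picture that a camera, given by its name, has taken for a name from the list of things; names that differ only in an ending like _2 or _b are one class to them, and where a whole thing is asked for, a point or a joint stands for the part that bears it (a point fixed in the world has none). Each returns a list of dicts, best first, with "score" (0 to 1); they miss things now and then, are a little off and sometimes report something else, mostly with a low value. They report only what shows in the picture. A call takes as long as a camera call. They do not tell look-alikes from the thing itself.
- silhouettes(camera, target): "pixels" (420x560 bool, what is visible of it) and "uv" ([column, row] in pixels, amid what is visible of it).
- spot_point(camera, target): "uv" ([column, row] in pixels: a listed point, or the origin of a listed thing).
The state is a dict: "time": time; "joint_positions": joint angles; "qvel": joint speeds; "joint_torque": joint torques, N m; "tool_pos": TCP position; "ee_rot": TCP orientation; "wrist_force": force on the tool from outside, world axes, zero at the start; "wrist_torque": the same for the moment, N m; "width": finger opening in m; "finger_force": force on a finger pad.
Only numpy, scipy, OpenCV 4.12 (cv2) and the standard library are available. Lean on these libraries where they do the work, as an engineer would, in place of code of your own. Each camera call takes 0.05 s, during which the arm holds its last target. There are 200 camera calls.

TASK

Take the red cap off the feeder's clear tube, stack hay discs from the tray in it until the top of the stack reaches the red line, no higher, and put the cap back on squarely. Then set the timer: pull the dial straight out to free it, turn it clockwise to the two green dots only while it is out, and push it fully back in. Discs that are not needed stay on the tray, and the ramekin, tongs, scoop and jar stay where they are.

Things in the scene. Friction and masses are not known exactly. Their poses are not given: they have to be found in the camera images.
- feeder: fixed white feeder housing 110 x 230 mm, flat deck 45 mm above the shelf; origin: centre of its underside, its x across the 110 mm, y along the 230 mm. At y = +68 mm a clear tube stands on the deck, at y = -72 mm is the black dial. A grey chute lip 6 mm high reaches to x = -89 mm at the tube's end
- tube_floor (a point): centre of the tube's floor, level with the deck. Slick clear tube, upright: bore 44 mm, outside 52 mm, straight for 112 mm, then its mouth flares out to 52 mm bore (60 mm outside) at the top, 118 mm above the floor
- tube_mouth (a point): centre of the tube's open mouth, level with the top of the flared rim, 118 mm above the tube floor
- red_line (a point): point on the tube's axis, level with the upper edge of the thin red line round the tube (3 mm high), 96 mm above the tube floor: as high as six discs
- cap: loose red cap, 50 g, at first on the tube. From its origin (centre of the plug's underside) upward: plug, 36 mm widening to 40 mm within 4 mm, 12 mm high; plate 66 mm across, 6 mm thick; round grip knob 22 mm across, 20 mm high (top 38 mm above the origin). On the tube the plate lies on the rim, the origin 12 mm below the mouth. It lifts straight off and stands on its plug on a flat surface
- dial_pull (a joint): how far the black dial is pulled out, straight up from the deck: 0 pushed in, 0.009 m fully out. It needs about 3 N either way and stays where it is left. In, teeth underneath hold it: it must not be forced round (0.2 N m or more would). From about 0.004 m out it turns freely
- dial_turn (a joint): angle of the dial, rad, growing clockwise seen from above; range -0.05 to 1.85, 0.03 N m friction. Grey off sector at 0 to 0.25, one dot at 0.75, two dots (green) at 1.25, three dots at 1.75. Pushed in, it has 0.05 rad play at the dots; it goes in freely only there and in the off sector
- dial_grip (a point): on the dial's axis, in the middle of its grip bar: bar 46 mm long, 14 mm wide, from 11 mm below to 11 mm above this point, over a round skirt 48 mm across and 8 mm thick. The point's x axis runs along the bar to the white pointer end; it rises and turns with the dial. The tube's axis is 140 mm away
- two_dots (a point): the pair of green dots on the deck to which the pointer must be turned, one behind the other, 37 mm from the dial's axis
- tray: fixed aluminium tray 178 x 258 mm, floor 4 mm thick, rim 10 mm above the shelf; origin: centre of its underside, y along the 258 mm
- disc1: round olive-brown pressed hay disc, 42 mm across, 16 mm thick, 25 g; origin: centre of its underside, z: its axis; at first on the tray, if it is there (4 to 6 of disc1 to disc6 are)
- disc2: round olive-brown pressed hay disc, 42 mm across, 16 mm thick, 25 g; origin: centre of its underside, z: its axis; at first on the tray, if it is there (4 to 6 of disc1 to disc6 are)
- disc3: round olive-brown pressed hay disc, 42 mm across, 16 mm thick, 25 g; origin: centre of its underside, z: its axis; at first on the tray, if it is there (4 to 6 of disc1 to disc6 are)
- disc4: round olive-brown pressed hay disc, 42 mm across, 16 mm thick, 25 g; origin: centre of its underside, z: its axis; at first on the tray, if it is there (4 to 6 of disc1 to disc6 are)
- disc5: round olive-brown pressed hay disc, 42 mm across, 16 mm thick, 25 g; origin: centre of its underside, z: its axis; at first on the tray, if it is there (4 to 6 of disc1 to disc6 are)
- disc6: round olive-brown pressed hay disc, 42 mm across, 16 mm thick, 25 g; origin: centre of its underside, z: its axis; at first on the tray, if it is there (4 to 6 of disc1 to disc6 are)
- old1: round olive-brown pressed hay disc, 42 mm across, 16 mm thick, 25 g; origin: centre of its underside, z: its axis; left in the tube from before (old1 always, old2 on top of it or absent)
- old2: round olive-brown pressed hay disc, 42 mm across, 16 mm thick, 25 g; origin: centre of its underside, z: its axis; left in the tube from before (old1 always, old2 on top of it or absent)
- ramekin: loose white ceramic ramekin, 80 mm across, 42 mm high; origin: centre of its underside; leave alone
- tongs: loose steel tongs lying flat, 240 mm long along their x, up to 50 mm wide, 16 mm high; leave alone
- scoop: loose green plastic scoop, cup 75 x 55 x 35 mm with a handle to its -x, 160 mm long in all; leave alone
- jar: loose clear supplement jar with a red lid, 70 mm across, 110 mm high; origin: centre of its underside; leave alone
Things that resemble listed ones, but are neither listed nor needed, are in the scene too. Leave any turquoise look-alike of the disc5 alone.

How it is judged:
By the outcome, as a careful person would: the job done as asked, in the order asked, and still so for the second after the job is handed in, with the robot touching nothing.
Of disc1, disc2, disc3, disc4, disc5 only 4 to 5 are there at a start; the rules pass over those that are not, and their reading is None.
Of disc6, old2 only 1 to 2 are there at a start; the rules pass over those that are not, and their reading is None.
At some moment in a run one of disc1, disc2, disc3, disc4, disc5, disc6 may be knocked a few centimetres aside while the robot is not near it.
Once in a run the grip may slacken for a moment while it holds something.
It also fails if it takes over 192 s, if anything falls off the work surface, if the arm or the gripper's body presses on something with over 40 N, if the wrist force passes 120 N, or if a joint passes its speed limit or range.

## Working session

There is one attempt and no reset: what is moved stays moved. The work goes in short steps, Python scripts to look and compute and a tool call to move; the robot and the scene stay as the last step left them, time stands still between calls to the robot, and variables do not carry over. Pictures are saved under pics/ and viewed, at most 14 in all, crops included, and the job is handed in when it is done.

Besides the shell and the picture viewer there is one more tool, called after "Call:" in YAML: its name, and indented under it one key for each argument. move_arm: Moves the arm, as the interface text tells. Its arguments: {"type":"object","properties":{"steps":{"type":"array"}},"required":["steps"]}

```bash
ls; mkdir -p pics
cat > h.py <<'E'
from bench import *
import numpy as np, cv2
def cam(n):
    m=camera_model(n); R=cv2.Rodrigues(np.array(m["rvec"],float))[0]; return m,R,np.array(m["tvec"],float)
def ray(n,uv):
    m,R,t=cam(n); x=(uv[0]-m["cx"])/m["fx"]; y=(uv[1]-m["cy"])/m["fy"]
    a,b=x,y
    for _ in range(20):
        s=1+m["k1"]*(a*a+b*b); a,b=x/s,y/s
    return -R.T@t, R.T@np.array([a,b,1.])
def atz(n,uv,z):
    o,d=ray(n,uv); return o+d*(z-o[2])/d[2]
def atd(n,uv,dep):
    o,d=ray(n,uv); return o+d*dep
def proj(n,p):
    m,R,t=cam(n); c=R@np.array(p)+t; a,b=c[0]/c[2],c[1]/c[2]; s=1+m["k1"]*(a*a+b*b)
    return np.array([m["fx"]*a*s+m["cx"],m["fy"]*b*s+m["cy"]])
def cloud(n,D):
    m,R,t=cam(n); v,u=np.mgrid[:D.shape[0],:D.shape[1]]
    pts=cv2.undistortPoints(np.stack([u,v],-1).reshape(-1,1,2).astype(float),np.array([[m["fx"],0,m["cx"]],[0,m["fy"],m["cy"]],[0,0,1]]),np.array([m["k1"],0,0,0.]))[:,0]
    c=np.c_[pts,np.ones(len(pts))]*D.reshape(-1,1)
    return ((c-t)@R).reshape(*D.shape,3)
def tri(uv1,uv2):
    o1,d1=ray("top",uv1);o2,d2=ray("side",uv2)
    A=np.c_[d1,-d2];s=np.linalg.lstsq(A,o2-o1,rcond=None)[0]
    return (o1+d1*s[0]+o2+d2*s[1])/2
def save(name,img,scale=1):
    cv2.imwrite("pics/"+name,cv2.resize(img[:,:,::-1],None,fx=scale,fy=scale,interpolation=cv2.INTER_CUBIC))
E
python3 - <<'E'
from h import *
np.set_printoptions(precision=4,suppress=True)
for n in("top","side"):
    I,D=snapshot(n); save(n+"0.png",I,1.4); np.save(n+"D.npy",D); np.save(n+"I.npy",I)
    m,R,t=cam(n); print(n,m["fx"],m["k1"],"pos",-R.T@t,"fwd",R[2],"right",R[0])
o=get_obs();print({k:np.round(v,4) for k,v in o.items()})
E
```

```text
pics
top 451.7262970946827 -0.024550346962119236 pos [ 0.4913 -0.1144  1.2281] fwd [ 0.079   0.0085 -0.9968] right [-0.0023 -1.     -0.0088]
side 458.0006872928279 0.01817122431213854 pos [0.1627 0.322  0.878 ] fwd [ 0.4299 -0.4411 -0.7878] right [-0.7076 -0.7065  0.0093]
{'time': np.float64(0.1), 'joint_positions': array([ 1.1928,  0.0879,  1.3721, -0.    ,  1.6836, -0.1031]), 'qvel': array([-0.0006, -0.0008, -0.0027, -0.0012, -0.0006,  0.0022]), 'joint_torque': array([  0.0021, -34.1251, -30.3302,   0.0719,   0.0304,  -0.0001]), 'tool_pos': array([0.1491, 0.5289, 0.2184]), 'ee_rot': array([-3.1397, -0.0002,  2.8667]), 'wrist_force': array([-0.3821,  0.0185, -0.2826]), 'wrist_torque': array([-0.0065, -0.0105, -0.0309]), 'finger_force': np.float64(0.0), 'width': np.float64(0.0941)}
```

View pics/top0.png

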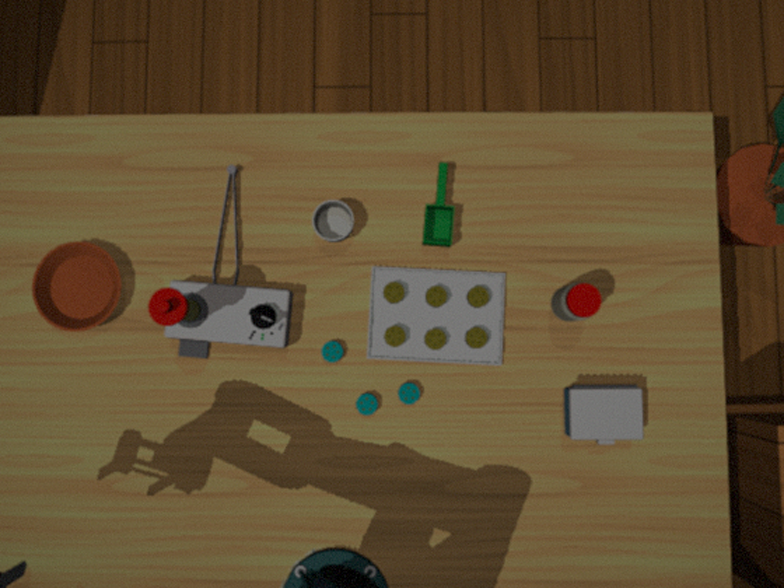

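View pics/side0.png

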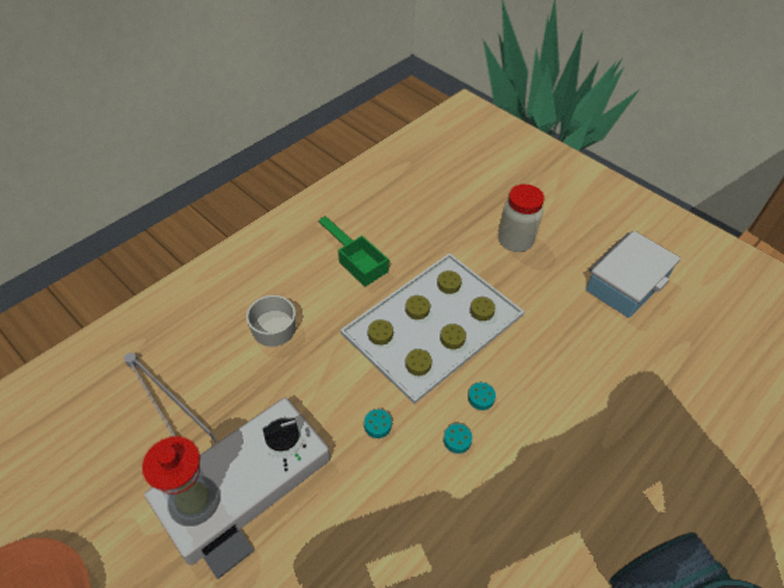

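Run:
```python
from h import *
np.set_printoptions(precision=4,suppress=True)
for n in("top","side"):
    D=np.load(n+"D.npy");C=cloud(n,D)
    for t in("disc1","cap","feeder","dial_grip","ramekin","tongs","scoop","jar","tray","old1"):
        for r in silhouettes(n,t):
            P=C[r["pixels"]&(D>0)]
            if len(P): print(n,t,round(r["score"],2),np.round(r["uv"]),"npx",r["pixels"].sum(),"med",np.median(P,0),"zmax",np.percentile(P[:,2],95))
    for t in("tube_floor","tube_mouth","red_line","dial_grip","two_dots","cap","feeder","tray"):
        for r in spot_point(n,t): print("PT",n,t,round(r["score"],2),np.round(r["uv"],1))
```

```text
top disc1 0.75 [260. 288.] npx 189 med [ 0.3758 -0.0576  0.0181] zmax 0.021642165344339617
top disc1 0.73 [281. 209.] npx 187 med [ 0.5883 -0.1112  0.0219] zmax 0.025880118572037036
top disc1 0.69 [342. 244.] npx 188 med [ 0.4999 -0.2676  0.022 ] zmax 0.02625253613346972
top disc1 0.67 [310. 211.] npx 195 med [ 0.5801 -0.1916  0.022 ] zmax 0.026043474231125532
top disc1 0.6 [283. 240.] npx 208 med [ 0.503  -0.1136  0.0217] zmax 0.026078790718475162
top disc1 0.57 [311. 240.] npx 191 med [ 0.4974 -0.1905  0.0221] zmax 0.025946834497796327
top disc1 0.53 [238. 250.] npx 156 med [0.474  0.0066 0.0178] zmax 0.022032333727351056
top disc1 0.48 [292. 283.] npx 217 med [ 0.3969 -0.1398  0.0176] zmax 0.02204710171978054
top disc1 0.47 [341. 209.] npx 214 med [ 0.5796 -0.2714  0.0217] zmax 0.026500319832864445
top cap 0.86 [121. 217.] npx 562 med [0.5533 0.2677 0.1713] zmax 0.19110832794239765
top feeder 0.96 [161. 227.] npx 3658 med [0.5389 0.1982 0.0472] zmax 0.08363960471618793
top dial_grip 0.72 [186. 226.] npx 267 med [0.541  0.13   0.0632] zmax 0.08588458727436185
top ramekin 0.9 [239. 
[... 2899 characters left out ...]
de jar 0.81 [373. 153.] npx 1228 med [ 0.5552 -0.4265  0.0785] zmax 0.11088637896901593
side jar 0.52 [343. 222.] npx 249 med [ 0.4978 -0.2628  0.0193] zmax 0.022091046233238692
side tray 0.87 [307. 229.] npx 5414 med [ 0.541  -0.1737  0.0043] zmax 0.010123196626761885
side tray 0.46 [194. 228.] npx 1073 med [0.73   0.0043 0.0184] zmax 0.04252752999930143
PT side tube_floor 0.96 [136.5 355.3]
PT side red_line 0.94 [125.5 336.9]
PT side red_line 0.61 [324.8 242. ]
PT side dial_grip 0.59 [198.7 307.4]
PT side two_dots 0.67 [213.6 327.7]
PT side cap 0.88 [123.5 335.6]
PT side cap 0.45 [200.3 307. ]
PT side feeder 0.47 [344.2 223.6]
PT side tray 0.82 [308.3 230.8]
PT side tray 0.71 [269.7 239.6]
```

Top view: six brown discs on the tray in a grid at about (281–342, 209–244) in native pixels, with three turquoise look-alikes off the tray at (238,250), (260,288) and (292,283). The capped tube is at (121,217) and the dial at (186,226). The other red item is the jar lid at (411,213). The side view agrees. I'll check the feeder in one close crop.

Run:
```python
from h import *
np.set_printoptions(precision=4,suppress=True)
I=np.load("sideI.npy");J=np.load("topI.npy")
a=cv2.resize(I[285:425,85:245],(640,560),interpolation=cv2.INTER_CUBIC)
b=cv2.resize(J[195:260,100:220],(640,347),interpolation=cv2.INTER_CUBIC)
save("crop1.png",a); 
save("crop2.png",b)
# discs, brown only
for n,z in(("top",.0195),("side",.0165)):
    II=I if n=="side" else J
    out=[]
    for r in silhouettes(n,"disc1"):
        c=II[r["pixels"]].mean(0)
        if c[2]<c[0] and r["pixels"].sum()<450:
            v,u=np.nonzero(r["pixels"]); out.append(atz(n,(u.mean(),v.mean()),z)[:2])
    print(n,len(out)); print(np.array(sorted(out,key=lambda p:(p[0]>.54,p[1]))))
for t,z in(("dial_grip",.064),("two_dots",.045),("cap",.151),("tray",0.0),("feeder",0),("tube_floor",.045)):
    for n in("top","side"):
        r=spot_point(n,t)
        if r: print(t,n,atz(n,r[0]["uv"],z)[:2])
# feeder deck fit
for n in("top","side"):
    D=np.load(n+"D.npy");C=cloud(n,D)
    S=silhouettes(n,"feeder")[0]["pixels"]
    P=C[S&(abs(C[...,2]-.046)<.004)][:,:2].astype(np.float32)
    print(n,cv2.minAreaRect(P))
    S=silhouettes(n,"cap")[0]["pixels"]
    P=C[S&(abs(C[...,2]-.169)<.004)][:,:2].astype(np.float32); print("cap plate",cv2.minEnclosingCircle(P),P.mean(0))
    P=C[S&(C[...,2]>.184)&(C[...,2]<.2)]; print("knob top",P.mean(0),len(P))
```

```text
top 6
[[ 0.4989 -0.2674]
 [ 0.4965 -0.1897]
 [ 0.5039 -0.1131]
 [ 0.579  -0.2713]
 [ 0.58   -0.1924]
 [ 0.5878 -0.1114]]
side 6
[[ 0.4986 -0.2648]
 [ 0.4957 -0.1848]
 [ 0.5033 -0.1096]
 [ 0.5776 -0.2682]
 [ 0.5777 -0.1893]
 [ 0.5853 -0.1084]]
dial_grip top [0.5384 0.1336]
dial_grip side [0.5429 0.1331]
two_dots top [0.4967 0.1334]
two_dots side [0.4985 0.1355]
cap top [0.554 0.27 ]
cap side [0.5503 0.2737]
tray top [ 0.5399 -0.1881]
tray side [ 0.5442 -0.1909]
feeder top [0.5471 0.203 ]
feeder side [ 0.4981 -0.2678]
tube_floor top [0.555  0.2599]
tube_floor side [0.5577 0.2712]
top ((0.5467495918273926, 0.20223604142665863), (0.230124831199646, 0.10974853485822678), 84.96663665771484)
cap plate ((0.553385853767395, 0.2699737548828125), 0.031990475952625275) [0.5534 0.2691]
knob top [0.5528 0.2703 0.1905] 72
side ((0.5450294017791748, 0.20403337478637695), (0.2296057492494583, 0.11001969873905182), 85.14522552490234)
cap plate ((0.5514064431190491, 0.27054670453071594), 0.034372616559267044) [0.5484 0.2725]
knob top [0.5504 0.271  0.1888] 162
```

View pics/crop1.png

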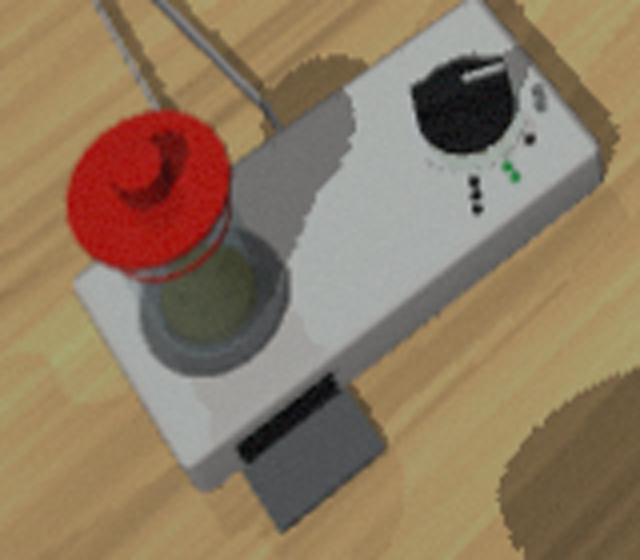

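View pics/crop2.png

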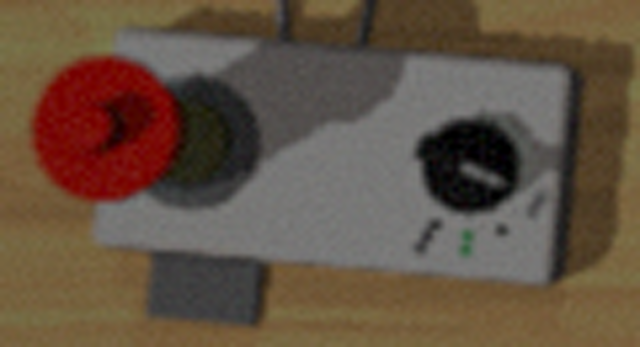

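The side crop shows the red cap on the tube at (150,190), with one or two old discs low in the tube. The dial is at (465,105), with its pointer in the grey off sector and the green dots at (511,172). The top crop shows the same, with the pointer to the lower right and the green dots straight below the dial. The cap could only be confused with the jar lid at (411,213), which is ruled out because it isn't on the feeder. Brown tray discs versus turquoise table discs is settled by colour and place. Next I approach the cap.

Call:
move_arm:
  steps: [0, 0, -0.14, 0.04, -0.026, 0.02, 0.5, 0, 0, -0.28, 0.08, -0.052, 0.02, 0.5, 0, 0, -0.42, 0.12, -0.077, 0.02, 0.5, 0, 0, -0.56, 0.16, -0.103, 0.02, 0.5, 0, 0, -0.7, 0.2, -0.128, 0.02, 0.5, 0, 0, -0.84, 0.24, -0.154, 0.02, 0.5, 0, 0, -0.98, 0.28, -0.18, 0.02, 0.5, 0, 0, -1.12, 0.32, -0.205, 0.02, 0.5, 0, 0, -1.22, 0.36, -0.231, 0.02, 0.5, 0, 0, -1.296, 0.39, -0.25, 0.02, 0.5, 0, 0, -1.296, 0.403, -0.2585, 0.02, 0.5, 0, 0, -1.296, 0.403, -0.2585, 0.02, 0.5]

```text
time: 4.0
tool_pos: [0.5532, 0.2698, 0.2387]
ee_rot: [-3.14, 0.0, 1.57]
wrist_force: [-0.4, 0.6, -0.1]
width: 0.047
finger_force: 0.0
```

Run:
```python
from h import *
np.set_printoptions(precision=4,suppress=True)
I=np.load("sideI.npy").astype(int);J=np.load("topI.npy").astype(int)
for n,II,box in(("top",J,(225,255,170,215)),("side",I,(300,345,190,235))):
    g=(II[...,1]-II[...,0]>35)&(II[...,1]-II[...,2]>10)
    m=np.zeros(g.shape,bool);m[box[0]:box[1],box[2]:box[3]]=1
    v,u=np.nonzero(g&m); 
    if len(u): print(n,len(u),"green",atz(n,(u.mean(),v.mean()),.045)[:2])
    # white pointer: bright pixels inside dial silhouette
    S=silhouettes(n,"dial_grip")[0]["pixels"]
    S=cv2.erode(cv2.morphologyEx(S.astype(np.uint8),cv2.MORPH_CLOSE,np.ones((7,7))),np.ones((3,3)))>0
    v,u=np.nonzero(S&(II.sum(2)>250)); P=np.array([atz(n,(a,b),.075)[:2] for a,b in zip(u,v)])
    if len(P):
        w=np.linalg.eigh(np.cov(P.T))[1][:,1]; print(n,len(P),"ptr mean",P.mean(0),"dir deg",np.degrees(np.arctan2(w[1],w[0])))
print(get_obs()["tool_pos"],get_obs()["ee_rot"])
```

```text
top 2 green [0.5033 0.1353]
top 5 ptr mean [0.5362 0.1233] dir deg 64.86254127200856
side 12 green [0.5028 0.1349]
side 21 ptr mean [0.5387 0.1212] dir deg 61.65428367843208
[0.5513 0.2718 0.2395] [-3.1407 -0.0007  1.5728]
```

Call:
move_arm:
  steps: [0, 0, 0, 0, 0, -0.03, 0.5, 0, 0, 0, 0, 0, -0.054, 0.5, 0, 0, 0, 0, 0, -0.054, 0.5, 0, 0, 0, 0, 0, -0.054, 0.1, 0, 0, 0, 0, 0, -0.054, 0.1, 0, 0, 0, 0, 0, -0.054, 0.1, 0, 0, 0, 0, 0, -0.054, 0.1, 0, 0, 0, 0, 0, -0.054, 0.1, 0, 0, 0, 0, 0, -0.04, 0.1, 0, 0, 0, 0, 0, -0.02, 0.1, 0, 0, 0, 0, 0, 0.01, 0.1, 0, 0, 0, 0, 0, 0.01, 0.1]

```text
time: 5.3
tool_pos: [0.5543, 0.2715, 0.2558]
ee_rot: [3.132, -0.004, 1.571]
wrist_force: [1.2, 0.2, 0.3]
width: 0.0216
finger_force: 30.0
```

Call:
move_arm:
  steps: [0, 0, 0, -0.04, 0.012, 0, 0.1, 0, 0, 0, -0.08, 0.025, 0, 0.1, 0, 0, 0, -0.12, 0.037, 0, 0.1, 0, 0, 0, -0.162, 0.05, 0, 0.1, 0, 0, 0, -0.162, 0.05, -0.04, 0.1, 0, 0, 0, -0.162, 0.05, -0.08, 0.1, 0, 0, 0, -0.162, 0.05, -0.12, 0.1, 0, 0, 0, -0.162, 0.05, -0.16, 0.1, 0, 0, 0, -0.162, 0.05, -0.19, 0.1, 0, 0, 0, -0.162, 0.05, -0.205, 0.1, 0, 0, 0, -0.162, 0.05, -0.213, 0.1, 0, 0, 0, -0.162, 0.05, -0.213, 0.1]

```text
time: 6.5
tool_pos: [0.3897, 0.3205, 0.036]
ee_rot: [-3.14, 0.001, 1.571]
wrist_force: [0.2, 0.2, 1.0]
width: 0.021
finger_force: 30.0
```

Call:
move_arm:
  steps: [0, 0, 0, 0, 0, 0, 0.5, 0, 0, 0, 0, 0, 0, 0.5, 0, 0, 0, 0, 0, 0, 0.5, 0, 0, 0, 0, 0, 0.04, 0.5, 0, 0, 0, 0, -0.03, 0.09, 0.5, 0, 0, 0, 0, -0.08, 0.12, 0.5, 0, 0, 0, 0, -0.13, 0.15, 0.5, 0, 0, 0, 0, -0.18, 0.19, 0.5, 0, 0, 0, 0, -0.18, 0.19, 0.5]

```text
time: 7.4
tool_pos: [0.3904, 0.1391, 0.229]
ee_rot: [3.138, -0.0, 1.57]
wrist_force: [0.4, -0.1, -0.4]
width: 0.0468
finger_force: 0.0
```

```bash
cat > look.py <<'E'
from h import *
import sys
np.set_printoptions(precision=4,suppress=True)
def discs(n):
    II,D=snapshot(n); out=[]; C=cloud(n,D)
    for r in silhouettes(n,"disc1"):
        p=r["pixels"]; c=II[p].mean(0)
        if c[2]<c[0] and p.sum()<450:
            v,u=np.nonzero(p); out.append([*atz(n,(u.mean(),v.mean()),.0195 if n=="top" else .0165)[:2],np.median(C[p][:,2]),r["score"]])
    return II,D,C,np.array(sorted(out,key=lambda p:(p[0]>.54,p[1])))
if __name__=="__main__":
    for n in("top","side"):
        II,D,C,o=discs(n); np.save(n+"I.npy",II);np.save(n+"D.npy",D); print(n);print(o)
        print(get_obs()["tool_pos"])
E
python3 look.py
python3 - <<'E'
from h import *
np.set_printoptions(precision=3,suppress=True)
I=np.load("sideI.npy");J=np.load("topI.npy")
a=cv2.resize(I[285:425,85:285],(700,490),interpolation=cv2.INTER_CUBIC);save("crop3.png",a)
for n in("top","side"):
    for r in silhouettes(n,"cap")[:1]:
        C=cloud(n,np.load(n+"D.npy"));P=C[r["pixels"]];print(n,np.median(P,0),r["score"])
    C=cloud(n,np.load(n+"D.npy"))
    for z in(.045,.061,.077,.163):
        u,v=proj(n,(.5518,.2705,z)).round().astype(int); print(n,z,u,v,C[v,u])
E
```

```text
top
[[ 0.5007 -0.2665  0.0221  0.65  ]
 [ 0.4977 -0.1896  0.0224  0.45  ]
 [ 0.5043 -0.112   0.0222  0.53  ]
 [ 0.5782 -0.2734  0.022   0.77  ]
 [ 0.5791 -0.1914  0.0221  0.72  ]
 [ 0.5871 -0.1119  0.0219  0.54  ]]
[0.3922 0.1386 0.2311]
side
[[ 0.4947 -0.2476  0.0155  0.45  ]
 [ 0.4977 -0.1921  0.0198  0.51  ]
 [ 0.578  -0.1903  0.0194  0.71  ]]
[0.3906 0.1408 0.227 ]
top [0.402 0.32  0.02 ] 0.63
top 0.045 136 222 [0.547 0.245 0.125]
top 0.061 134 221 [0.549 0.246 0.138]
top 0.077 132 221 [0.548 0.246 0.151]
top 0.163 120 219 [0.556 0.296 0.095]
side [0.533 0.135 0.065] 0.38
side 0.045 139 357 [0.526 0.273 0.099]
side 0.061 137 354 [0.526 0.274 0.115]
side 0.077 135 351 [0.524 0.274 0.132]
side 0.163 123 331 [0.575 0.267 0.12 ]
```

View pics/crop3.png

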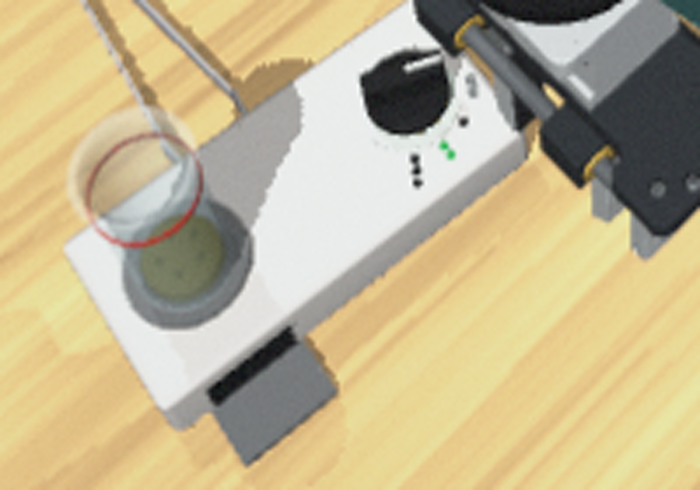

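The crop shows the open tube with its red line at (145,190) and brown disc(s) in it spanning crop rows 212–303. I'll compare projected disc outlines to count them.

Run:
```python
from h import *
I=np.load("sideI.npy").copy();J=np.load("topI.npy")
th=np.linspace(0,2*np.pi,60)
def ring(z,r): return np.array([proj("side",(.5518+r*np.cos(t),.2705+r*np.sin(t),z)) for t in th])
for z in(.045,.061,.077,.093): 
    q=(ring(z,.021)-[85,285])*3.5; print(z,"u",q[:,0].min().round(),q[:,0].max().round(),"v",q[:,1].min().round(),q[:,1].max().round())
a=cv2.resize(I[310:380,100:165],None,fx=8,fy=8,interpolation=cv2.INTER_CUBIC)
b=a.copy()
for z,c in((.045,(0,0,255)),(.061,(255,0,255)),(.077,(0,255,255)),(.141,(255,255,0))):
    q=((ring(z,.021 if z<.1 else .026)-[100,310]+.5)*8).astype(np.int32); cv2.polylines(b,[q],True,c,1)
save("crop4.png",cv2.resize(np.hstack([a,b]),(800,430)))
```

```text
0.045 u 147.0 228.0 v 214.0 293.0
0.061 u 140.0 222.0 v 202.0 282.0
0.077 u 132.0 216.0 v 190.0 271.0
0.093 u 124.0 209.0 v 178.0 259.0
```

View pics/crop4.png

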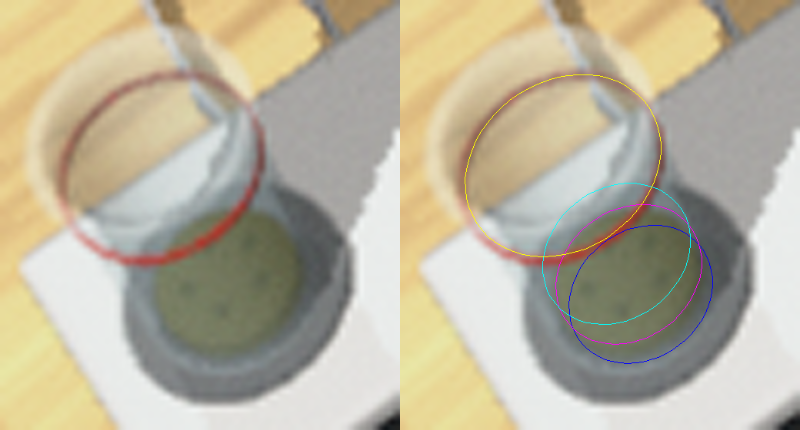

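One old disc in the tube: the brown outline matches a top at z≈0.061, so five more are needed. Next is disc C at (0.504,-0.111).

Call:
move_arm:
  steps: [0, 0, 0, 0.02, -0.045, 0, 0.65, 0, 0, 0, 0.04, -0.09, -0.01, 0.65, 0, 0, 0, 0.06, -0.133, -0.03, 0.65, 0, 0, 0, 0.08, -0.175, -0.05, 0.65, 0, 0, 0, 0.1, -0.215, -0.07, 0.65, 0, 0, 0, 0.114, -0.2515, -0.09, 0.65, 0, 0, 0, 0.114, -0.2515, -0.13, 0.65, 0, 0, 0, 0.114, -0.2515, -0.175, 0.65, 0, 0, 0, 0.114, -0.2515, -0.204, 0.65, 0, 0, 0, 0.114, -0.2515, -0.204, 0.65, 0, 0, 0, 0.114, -0.2515, -0.204, 0.35, 0, 0, 0, 0.114, -0.2515, -0.204, 0.35]

```text
time: 8.9
tool_pos: [0.5037, -0.1093, 0.0212]
ee_rot: [-3.139, -0.001, 1.573]
wrist_force: [-0.4, 1.2, -0.1]
width: 0.0486
finger_force: 0.0
```

Call:
move_arm:
  steps: [0, 0, 0, 0, 0, 0, 0.35, 0, 0, 0, 0, 0, 0, 0.35, 0, 0, 0, 0, 0, 0.04, 0.35, 0, 0, 0, 0, 0, 0.08, 0.35, 0, 0, 0, 0, 0.03, 0.12, 0.35, 0, 0, 0, 0.005, 0.06, 0.16, 0.35, 0, 0, 0, 0.01, 0.1, 0.18, 0.35, 0, 0, 0, 0.015, 0.145, 0.19, 0.35, 0, 0, 0, 0.02, 0.19, 0.19, 0.35, 0, 0, 0, 0.026, 0.235, 0.19, 0.35, 0, 0, 0, 0.032, 0.28, 0.19, 0.35, 0, 0, 0, 0.032, 0.28, 0.19, 0.35]

```text
time: 10.1
tool_pos: [0.5358, 0.1744, 0.212]
ee_rot: [-3.141, -0.002, 1.578]
wrist_force: [1.1, -0.6, -0.5]
width: 0.0411
finger_force: 30.0
```

Call:
move_arm:
  steps: [0, 0, 0, 0.008, 0.045, 0, 0.35, 0, 0, 0, 0.016, 0.09, 0, 0.35, 0, 0, 0, 0.016, 0.1015, -0.01, 0.35, 0, 0, 0, 0.016, 0.1015, -0.02, 0.35, 0, 0, 0, 0.016, 0.1015, -0.023, 0.35, 0, 0, 0, 0.016, 0.1015, -0.023, 0.35]

```text
time: 10.7
tool_pos: [0.5518, 0.2688, 0.1883]
ee_rot: [-3.139, 0.002, 1.569]
wrist_force: [0.2, 0.6, -0.4]
width: 0.041
finger_force: 30.0
```

Run:
```python
from h import *
np.set_printoptions(precision=4,suppress=True)
a=[]
for n,b in(("top",(190,260,90,160)),("side",(290,360,85,155))):
    I,D=snapshot(n); a.append(cv2.resize(I[b[0]:b[1],b[2]:b[3]],(400,400),interpolation=cv2.INTER_CUBIC))
    for r in silhouettes(n,"disc1"):
        v,u=np.nonzero(r["pixels"]); c=I[r["pixels"]].mean(0)
        p=atz(n,(u.mean(),v.mean()),.18)
        if p[1]>.15: print(n,r["score"],p[:2],len(u))
    for r in spot_point(n,"disc1"):
        p=atz(n,r["uv"],.171)
        if p[1]>.15: print("pt",n,r["score"],p[:2])
    r=spot_point(n,"tube_mouth"); print([ (q["score"],atz(n,q["uv"],.163)[:2]) for q in r])
    print(get_obs()["tool_pos"])
save("crop5.png",np.hstack(a))
```

```text
top 0.58 [0.5522 0.2636] 250
pt top 0.79 [0.5604 0.2707]
[(0.91, array([0.5559, 0.2749]))]
[0.5527 0.2698 0.1904]
[(0.86, array([0.5485, 0.271 ]))]
[0.5525 0.2706 0.19  ]
```

View pics/crop5.png

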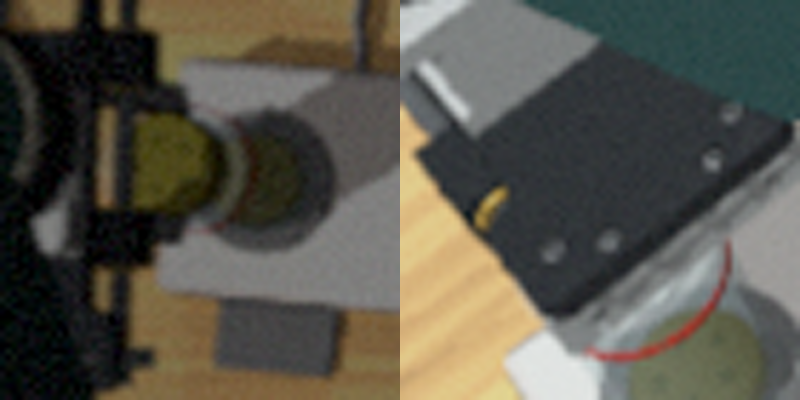

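The left crop shows the disc at (175,160) held over the tube mouth, slightly inside its rim, which looks centred. The right crop is mostly blocked by the gripper. Next I lower and release.

Call:
move_arm:
  steps: [0, 0, 0, 0, 0, -0.005, 0.35, 0, 0, 0, 0, 0, -0.01, 0.35, 0, 0, 0, 0, 0, -0.01, 0.35, 0, 0, 0, 0, 0, -0.01, 0.35, 0, 0, 0, 0, 0, -0.01, 0.6, 0, 0, 0, 0, 0, -0.01, 0.6, 0, 0, 0, 0, 0, -0.01, 0.6, 0, 0, 0, 0, 0, -0.01, 0.6, 0, 0, 0, 0, -0.01, 0.02, 0.6, 0, 0, 0, 0, -0.055, 0.03, 0.6, 0, 0, 0, 0, -0.105, 0.02, 0.6, 0, 0, 0, 0.006, -0.15, 0.0, 0.6]

```text
time: 12.3
tool_pos: [0.5594, 0.1203, 0.1928]
ee_rot: [3.135, -0.001, 1.572]
wrist_force: [1.2, -0.5, -0.6]
width: 0.0561
finger_force: 0.0
```

```bash
python3 look.py
python3 - <<'E'
from h import *
I=np.load("sideI.npy");J=np.load("topI.npy")
a=cv2.resize(J[190:260,90:160],(400,400),interpolation=cv2.INTER_CUBIC);b=cv2.resize(I[300:370,85:155],(400,400),interpolation=cv2.INTER_CUBIC)
save("crop6.png",np.hstack([a,b]))
E
```

```text
top
[[ 0.5002 -0.2672  0.0219  0.65  ]
 [ 0.498  -0.1891  0.0222  0.54  ]
 [ 0.5804 -0.1923  0.0218  0.54  ]
 [ 0.5879 -0.1114  0.0223  0.69  ]]
[0.5573 0.1161 0.187 ]
side
[]
[0.558  0.1205 0.1893]
```

View pics/crop6.png

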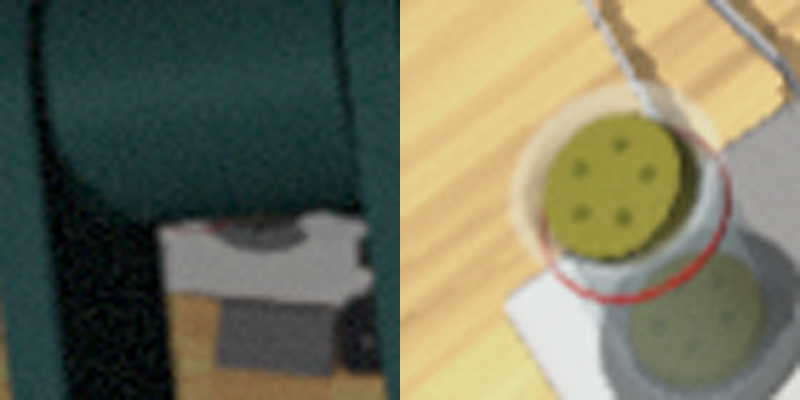

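The right crop shows the new disc at (612,187), sitting tilted at the mouth and not dropped. I'll measure its tilt from depth.

Run:
```python
from h import *
np.set_printoptions(precision=4,suppress=True)
I=np.load("sideI.npy").astype(int);D=np.load("sideD.npy");C=cloud("side",D)
m=np.zeros(D.shape,bool);m[318:347,108:136]=1
m&=(I[...,2]<95)&(I[...,0]-I[...,2]>40)&(I[...,0]<180)&(abs(I[...,0]-I[...,1])<30)
m=cv2.erode(m.astype(np.uint8),np.ones((3,3)))>0
P=C[m];print(len(P),P.mean(0),P.min(0),P.max(0))
A=np.c_[P[:,:2]-P[:,:2].mean(0),np.ones(len(P))];c=np.linalg.lstsq(A,P[:,2],rcond=None)[0];print("dz/dx,dz/dy,z",c,"res",np.std(A@c-P[:,2]))
```

```text
389 [0.5496 0.2732 0.1646] [0.1627 0.2549 0.1557] [0.5689 0.322  0.878 ]
dz/dx,dz/dy,z [-1.5014 -0.0112  0.1646] res 0.015842888342240773
```

Run:
```python
from h import *
np.set_printoptions(precision=4,suppress=True)
I=np.load("sideI.npy").astype(int);D=np.load("sideD.npy");C=cloud("side",D)
m=np.zeros(D.shape,bool);m[318:347,108:136]=1
m&=(I[...,2]<95)&(I[...,0]-I[...,2]>40)&(I[...,0]<180)&(abs(I[...,0]-I[...,1])<30)&(D>0)
m=cv2.erode(m.astype(np.uint8),np.ones((3,3)))>0
P=C[m]; 
for _ in range(3):
    A=np.c_[P[:,:2]-P[:,:2].mean(0),np.ones(len(P))];c=np.linalg.lstsq(A,P[:,2],rcond=None)[0];e=A@c-P[:,2];k=abs(e)<.004;print(len(P),P.mean(0),"dz/dx,dz/dy,z",c,"res",np.std(e));P=P[k]
print(cv2.minEnclosingCircle(P[:,:2].astype(np.float32)))
```

```text
380 [0.5506 0.2734 0.1627] dz/dx,dz/dy,z [-0.003  -0.3058  0.1627] res 0.001218817466050349
379 [0.5505 0.2735 0.1626] dz/dx,dz/dy,z [-0.0044 -0.3038  0.1626] res 0.0012013179007235512
379 [0.5505 0.2735 0.1626] dz/dx,dz/dy,z [-0.0044 -0.3038  0.1626] res 0.0012013179007235512
((0.5504217147827148, 0.27359893918037415), 0.018859218806028366)
```

Its top is tilted 17°, with the −y side high, so it's cocked in the mouth. I'll press the high side gently with closed fingertips.

Call:
move_arm:
  steps: [0, 0, 0, 0, 0.0, 0.015, 0.0, 0, 0, 0, -0.003, 0.04, 0.015, 0.0, 0, 0, 0, -0.006, 0.08, 0.015, 0.0, 0, 0, 0, -0.007, 0.12, 0.015, 0.0, 0, 0, 0, -0.007, 0.1415, 0.015, 0.0, 0, 0, 0, -0.007, 0.1415, 0.005, 0.0, 0, 0, 0, -0.007, 0.1415, -0.004, 0.0, 0, 0, 0, -0.007, 0.1415, -0.009, 0.0, 0, 0, 0, -0.007, 0.1415, -0.012, 0.0, 0, 0, 0, -0.007, 0.1415, -0.012, 0.0]

```text
time: 13.5
tool_pos: [0.551, 0.2618, 0.177]
ee_rot: [-3.14, 0.001, 1.569]
wrist_force: [-1.3, -0.1, 0.7]
width: 0.0005
finger_force: 0.0
```

Call:
move_arm:
  steps: [0, 0, 0, 0, 0, -0.003, 0, 0, 0, 0, 0, 0, -0.006, 0, 0, 0, 0, 0, 0, -0.008, 0, 0, 0, 0, 0, 0, -0.008, 0]

```text
time: 13.9
tool_pos: [0.551, 0.2627, 0.1693]
ee_rot: [-3.141, 0.0, 1.571]
wrist_force: [-0.9, -0.6, 0.9]
width: 0.0003
finger_force: 0.0
```

Call:
move_arm:
  steps: [0, 0, 0, 0, 0, 0.03, 0, 0, 0, 0, 0, 0, 0.05, 0.3, 0, 0, 0, 0.006, -0.05, 0.05, 0.65, 0, 0, 0, 0.012, -0.1, 0.05, 0.65, 0, 0, 0, 0.018, -0.15, 0.05, 0.65, 0, 0, 0, 0.024, -0.2, 0.04, 0.65, 0, 0, 0, 0.03, -0.25, 0.02, 0.65, 0, 0, 0, 0.033, -0.3, 0, 0.65, 0, 0, 0, 0.036, -0.34, -0.02, 0.65, 0, 0, 0, 0.036, -0.372, -0.05, 0.65]

```text
time: 14.9
tool_pos: [0.5886, -0.1121, 0.1211]
ee_rot: [3.136, 0.002, 1.57]
wrist_force: [0.1, 0.3, 0.3]
width: 0.0612
finger_force: 0.0
```

```bash
python3 look.py
cat > tube.py <<'E'
from h import *
import sys
I,D=snapshot("side");b=cv2.resize(I[300:385,85:170],(500,500),interpolation=cv2.INTER_CUBIC);c=b.copy()
th=np.linspace(0,2*np.pi,60)
for k in range(2,7):
    z=.045+.016*k
    q=np.array([proj("side",(.5518+.021*np.cos(t),.2705+.021*np.sin(t),z)) for t in th]);q=((q-[85,300]+.5+[-.4,.5])*500/85).astype(np.int32);cv2.polylines(c,[q],True,[(255,0,0),(255,0,255),(0,255,255),(255,255,0),(0,0,255)][k-2],1)
save(sys.argv[1],cv2.resize(np.hstack([b,c]),(800,400)))
E
python3 tube.py crop7.png
```

```text
top
[[ 0.4999 -0.2689  0.0219  0.72  ]
 [ 0.4983 -0.19    0.022   0.53  ]
 [ 0.58   -0.2727  0.0217  0.61  ]
 [ 0.5423  0.1406  0.0633  0.69  ]
 [ 0.558   0.3058  0.079   0.5   ]]
[ 0.5839 -0.113   0.1141]
side
[[ 0.4989 -0.2651  0.0196  0.49  ]
 [ 0.4964 -0.1878  0.0194  0.72  ]
 [ 0.5758 -0.2672  0.0191  0.71  ]
 [ 0.5764 -0.1889  0.0193  0.68  ]
 [ 0.7434  0.2028  0.0136  0.55  ]]
[ 0.5866 -0.1094  0.1188]
```

View pics/crop7.png

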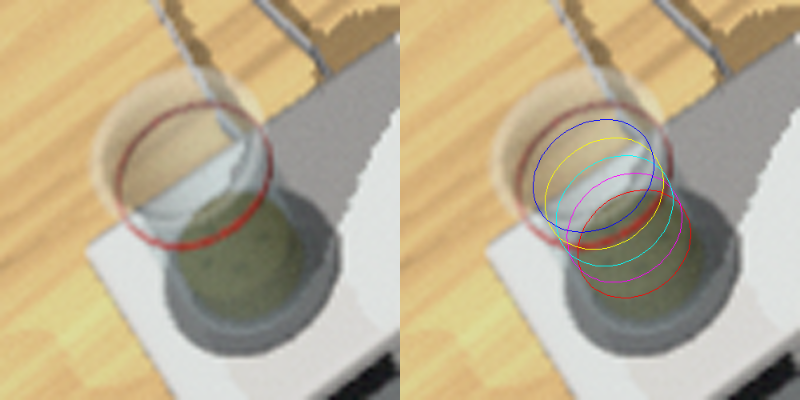

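The second disc is now flat on the first, with the stack matching the two-disc outline. Next is disc F, directly below the gripper.

Call:
move_arm:
  steps: [0, 0, 0, 0, 0.001, -0.045, 0.65, 0, 0, 0, 0, 0.001, -0.085, 0.65, 0, 0, 0, 0, 0.001, -0.097, 0.65, 0, 0, 0, 0, 0.001, -0.097, 0.65, 0, 0, 0, 0, 0.001, -0.097, 0.35, 0, 0, 0, 0, 0.001, -0.097, 0.35, 0, 0, 0, 0, 0.001, -0.097, 0.35, 0, 0, 0, 0, 0.001, -0.097, 0.35, 0, 0, 0, 0, 0.001, -0.05, 0.35, 0, 0, 0, 0, 0.01, -0.0, 0.35, 0, 0, 0, -0.003, 0.03, 0.05, 0.35, 0, 0, 0, -0.006, 0.07, 0.09, 0.35]

```text
time: 16.35
tool_pos: [0.5824, -0.0479, 0.2055]
ee_rot: [3.137, 0.002, 1.567]
wrist_force: [0.9, 0.8, 0.3]
width: 0.0411
finger_force: 30.0
```

Call:
move_arm:
  steps: [0, 0, 0, -0.005, 0.05, 0, 0.35, 0, 0, 0, -0.01, 0.1, 0, 0.35, 0, 0, 0, -0.015, 0.15, 0, 0.35, 0, 0, 0, -0.02, 0.2, 0, 0.35, 0, 0, 0, -0.025, 0.25, 0, 0.35, 0, 0, 0, -0.029, 0.29, 0, 0.35, 0, 0, 0, -0.029, 0.309, 0, 0.35, 0, 0, 0, -0.029, 0.309, -0.015, 0.35, 0, 0, 0, -0.029, 0.309, -0.03, 0.35, 0, 0, 0, -0.029, 0.309, -0.031, 0.35, 0, 0, 0, -0.029, 0.309, -0.031, 0.35]

```text
time: 17.45
tool_pos: [0.5546, 0.2628, 0.1761]
ee_rot: [3.133, -0.007, 1.57]
wrist_force: [-3.0, 4.4, 16.0]
width: 0.0412
finger_force: 37.5
```

Call:
move_arm:
  steps: [0, 0, 0, 0, 0, 0.003, 0.35, 0, 0, 0, 0, 0, 0.003, 0.35]

```text
time: 17.65
tool_pos: [0.5545, 0.2612, 0.1765]
ee_rot: [3.136, -0.003, 1.568]
wrist_force: [-1.0, 1.7, 8.8]
width: 0.0412
finger_force: 33.6
```

```bash
cat > mouth.py <<'E'
from h import *
np.set_printoptions(precision=4,suppress=True)
def fit(n,zlo=.14,zhi=.2):
    I,D=snapshot(n);C=cloud(n,D);I=I.astype(int)
    m=(I[...,0]-I[...,2]>35)&(abs(I[...,0]-I[...,1])<35)&(I[...,0]<190)&(D>0)&(np.hypot(C[...,0]-.552,C[...,1]-.2705)<.035)&(C[...,2]>zlo)&(C[...,2]<zhi)
    m=cv2.erode(m.astype(np.uint8),np.ones((3,3)))>0
    P=C[m]
    if len(P)<15: print(n,"mouth clear",len(P)); return
    for _ in range(3):
        A=np.c_[P[:,:2]-P[:,:2].mean(0),np.ones(len(P))];c=np.linalg.lstsq(A,P[:,2],rcond=None)[0];e=A@c-P[:,2];k=abs(e)<.004
        r=(len(P),P.mean(0),"slope",c[:2],"rms",e.std());P=P[k]
    print(n,*r,"circle",cv2.minEnclosingCircle(P[:,:2].astype(np.float32)))
if __name__=="__main__":
    fit("side");fit("top")
    o=get_obs();print(o["tool_pos"],o["wrist_force"])
E
python3 mouth.py
```

```text
side mouth clear 0
top 68 [0.5581 0.2567 0.1805] slope [ 0.0302 -0.2269] rms 0.0016360872062443355 circle ((0.5568540096282959, 0.2604247033596039), 0.015353980474174023)
[0.5545 0.2611 0.1766] [-0.5757  3.1413  9.9355]
```

The previous call ended about 8 mm short in y because one row was over the 50 mm limit, so the disc touched the rim. I'll lift, shift over the axis and lower again.

Call:
move_arm:
  steps: [0, 0, 0, 0, 0, 0.015, 0.35, 0, 0, 0, -0.002, 0.009, 0.018, 0.35, 0, 0, 0, -0.002, 0.009, 0.018, 0.35, 0, 0, 0, -0.002, 0.009, 0.018, 0.35]

```text
time: 18.15
tool_pos: [0.5505, 0.2709, 0.1907]
ee_rot: [-3.14, 0.001, 1.57]
wrist_force: [0.4, 0.7, -0.2]
width: 0.0413
finger_force: 30.0
```

```bash
python3 mouth.py
```

```text
side mouth clear 0
top 84 [0.5526 0.2677 0.1944] slope [ 0.0652 -0.2014] rms 0.0014655994931813685 circle ((0.5515555143356323, 0.2702025771141052), 0.01564626395702362)
[0.5504 0.271  0.1905] [ 0.567   0.2686 -0.4445]
```

Call:
move_arm:
  steps: [0.1, 0, 0, 0.001, -0.001, 0, 0.35, 0.2, 0, 0, 0.001, -0.001, 0, 0.35, 0.2, 0, 0, 0.001, -0.001, -0.006, 0.35, 0.2, 0, 0, 0.001, -0.001, -0.01, 0.35, 0.2, 0, 0, 0.001, -0.001, -0.01, 0.35, 0.2, 0, 0, 0.001, -0.001, -0.01, 0.35]

```text
time: 18.85
tool_pos: [0.5514, 0.2712, 0.1812]
ee_rot: [-3.141, -0.199, 1.572]
wrist_force: [0.5, -0.8, 0.4]
width: 0.0412
finger_force: 30.0
```

```bash
python3 mouth.py
```

```text
side 152 [0.5476 0.2837 0.1818] slope [ 0.0269 -0.0565] rms 0.0012104449303074183 circle ((0.5489684343338013, 0.2832036018371582), 0.01571190543472767)
top mouth clear 0
[0.5517 0.2712 0.1818] [-0.7378 -0.0424  0.7198]
```

Run:
```python
from h import *
np.set_printoptions(precision=4,suppress=True)
I,D=snapshot("side");C=cloud("side",D);Ii=I.astype(int)
m=(Ii[...,0]-Ii[...,2]>35)&(abs(Ii[...,0]-Ii[...,1])<35)&(Ii[...,0]<190)&(D>0)&(np.hypot(C[...,0]-.552,C[...,1]-.2705)<.045)&(C[...,2]>.176)&(C[...,2]<.19)
P=C[m]
for x in np.arange(.53,.575,.005):
    q=P[abs(P[:,0]-x)<.0025]
    if len(q): print(x.round(3),len(q),np.percentile(q[:,1],[5,50,95]))
save("crop8.png",cv2.resize(I[290:375,85:170],(500,500),interpolation=cv2.INTER_CUBIC))
```

```text
0.53 2 [0.2816 0.282  0.2824]
0.535 20 [0.2789 0.2832 0.2862]
0.54 32 [0.2767 0.2844 0.2903]
0.545 38 [0.2752 0.2837 0.291 ]
0.55 41 [0.273  0.2812 0.2913]
0.555 35 [0.2742 0.2823 0.2901]
0.56 24 [0.2746 0.2845 0.2898]
0.565 10 [0.281  0.2832 0.2867]
0.57 1 [0.2822 0.2822 0.2822]
```

View pics/crop8.png

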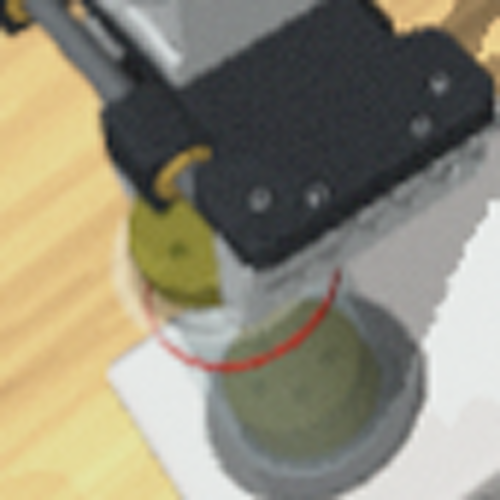

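The crop shows disc F level over the mouth at (175,250), with its +y edge at y≈0.2915, so it's centred. Next I release it.

Call:
move_arm:
  steps: [0, 0, 0, 0, 0, -0.002, 0.35, 0, 0, 0, 0, 0, -0.002, 0.35, 0, 0, 0, 0, 0, -0.002, 0.6, 0, 0, 0, 0, 0, -0.002, 0.6, 0, 0, 0, 0, 0, -0.002, 0.6, 0, 0, 0, 0, 0, 0.015, 0.6, 0, 0, 0, 0, 0, 0.03, 0.6, -0.1, 0, 0, 0, -0.04, 0.03, 0.6, -0.2, 0, 0, -0.006, -0.08, 0.03, 0.6, -0.2, 0, 0, -0.015, -0.125, 0.02, 0.6, -0.2, 0, 0, -0.025, -0.17, 0.01, 0.65, -0.2, 0, 0, -0.035, -0.21, 0, 0.65]

```text
time: 20.2
tool_pos: [0.5168, 0.0589, 0.1825]
ee_rot: [3.139, 0.0, 1.571]
wrist_force: [-0.3, -0.7, 0.2]
width: 0.0608
finger_force: 0.0
```

```bash
python3 mouth.py; python3 look.py
```

```text
side 15 [0.5702 0.2824 0.1577] slope [-0.3955  0.1519] rms 0.001484356755462657 circle ((0.5693986415863037, 0.2824282646179199), 0.010507090017199516)
top mouth clear 11
[0.5154 0.0564 0.1811] [ 0.725   0.981  -0.6808]
top
[[ 0.4992 -0.2677  0.0224  0.55  ]
 [ 0.4976 -0.1897  0.0223  0.54  ]
 [ 0.5783 -0.2727  0.0223  0.75  ]
 [ 0.5799 -0.1916  0.022   0.65  ]]
[0.517  0.0599 0.1825]
side
[[ 0.4945 -0.1744  0.0184  0.54  ]]
[0.5175 0.0611 0.1828]
```

Call:
move_arm:
  steps: [0, 0, 0, -0.004, -0.045, -0.01, 0.65, 0, 0, 0, -0.008, -0.09, -0.02, 0.65, 0, 0, 0, -0.012, -0.133, -0.03, 0.65, 0, 0, 0, -0.016, -0.175, -0.045, 0.65, 0, 0, 0, -0.02, -0.215, -0.06, 0.65, 0, 0, 0, -0.02, -0.248, -0.08, 0.65, 0, 0, 0, -0.02, -0.248, -0.11, 0.65, 0, 0, 0, -0.02, -0.248, -0.11, 0.65]

```text
time: 21.3
tool_pos: [0.4949, -0.1862, 0.0678]
ee_rot: [-3.134, -0.004, 1.571]
wrist_force: [0.3, 0.2, -0.5]
width: 0.0613
finger_force: 0.0
```

Run:
```python
from look import *
II,D,C,o=discs("side");print(o)
o=np.array([get_obs()["tool_pos"] for _ in range(1)]);print(o)
```

```text
[[ 0.4962 -0.1867  0.0192  0.48  ]
 [ 0.5712 -0.2743  0.0202  0.4   ]
 [ 0.5776 -0.189   0.0192  0.63  ]
 [ 0.6054  0.2621  0.0925  0.46  ]]
[[ 0.4974 -0.1865  0.0719]]
```

Call:
move_arm:
  steps: [0, 0, 0, 0.001, -0.001, -0.035, 0.65, 0, 0, 0, 0.001, -0.001, -0.048, 0.65, 0, 0, 0, 0.001, -0.001, -0.048, 0.65, 0, 0, 0, 0.001, -0.001, -0.048, 0.35, 0, 0, 0, 0.001, -0.001, -0.048, 0.35, 0, 0, 0, 0.001, -0.001, -0.048, 0.35, 0, 0, 0, 0.001, -0.001, -0.048, 0.35, 0, 0, 0, 0.001, -0.001, -0.01, 0.35, 0, 0, 0, 0.001, -0.001, 0.035, 0.35, 0, 0, 0, 0.001, -0.001, 0.08, 0.35, 0, 0, 0, 0.001, -0.001, 0.12, 0.35, 0, 0, 0, 0.001, -0.001, 0.14, 0.35]

```text
time: 22.6
tool_pos: [0.4991, -0.1894, 0.217]
ee_rot: [3.135, 0.004, 1.571]
wrist_force: [1.3, 0.5, -0.2]
width: 0.0412
finger_force: 30.0
```

Call:
move_arm:
  steps: [0, 0, 0, 0.006, 0.045, 0, 0.35, 0, 0, 0, 0.012, 0.09, 0, 0.35, 0, 0, 0, 0.018, 0.135, 0, 0.35, 0, 0, 0, 0.024, 0.18, 0, 0.35, 0, 0, 0, 0.03, 0.225, 0, 0.35, 0, 0, 0, 0.036, 0.27, 0, 0.35, 0, 0, 0, 0.042, 0.315, 0, 0.35, 0, 0, 0, 0.048, 0.36, 0, 0.35, 0, 0, 0, 0.054, 0.405, 0, 0.35, 0, 0, 0, 0.054, 0.445, 0, 0.35, 0, 0, 0, 0.054, 0.458, -0.01, 0.35, 0, 0, 0, 0.054, 0.458, -0.01, 0.35]

```text
time: 23.8
tool_pos: [0.5506, 0.2705, 0.1995]
ee_rot: [-3.138, 0.002, 1.574]
wrist_force: [-0.9, -0.9, -0.1]
width: 0.0407
finger_force: 30.0
```

```bash
cat > held.py <<'E'
from h import *
np.set_printoptions(precision=4,suppress=True)
T=[]
for n in("top","side","side"):
    I,D=snapshot(n);C=cloud(n,D);Ii=I.astype(int);T.append(get_obs()["tool_pos"])
    zt=np.array(T)[:,2].mean()
    m=(Ii[...,0]-Ii[...,2]>35)&(abs(Ii[...,0]-Ii[...,1])<35)&(Ii[...,0]<190)&(D>0)&(np.hypot(C[...,0]-.552,C[...,1]-.2705)<.045)&(C[...,2]>zt-.015)&(C[...,2]<zt+.012)
    P=C[m]
    if len(P)<20: print(n,"none");continue
    top=P[P[:,2]>np.median(P[:,2])-.006]
    A=np.c_[top[:,:2]-top[:,:2].mean(0),np.ones(len(top))];c=np.linalg.lstsq(A,top[:,2],rcond=None)[0]
    core=P[abs(P[:,0]-.551)<.006]
    print(n,len(P),"z",np.median(P[:,2]),"slope",c[:2],"y5-95",np.percentile(core[:,1],[3,97]),"x",np.percentile(P[:,0],[3,97]))
print("tcp",np.mean(T,0),get_obs()["wrist_force"],get_obs()["width"])
E
python3 held.py
```

```text
top 179 z 0.1958140384043647 slope [-0.0125 -0.0116] y5-95 [0.2512 0.2797] x [0.5364 0.5688]
side none
side none
tcp [0.5515 0.2683 0.2009] [-0.4007 -0.2371 -0.8923] 0.04104004199596282
```

Call:
move_arm:
  steps: [0, 0, 0, 0, -0.0015, -0.01, 0.35, 0, 0, 0, 0, -0.0015, -0.018, 0.35, 0, 0, 0, 0, -0.0015, -0.021, 0.35, 0, 0, 0, 0, -0.0015, -0.021, 0.35]

```text
time: 24.35
tool_pos: [0.5519, 0.268, 0.1807]
ee_rot: [3.141, -0.001, 1.571]
wrist_force: [-0.7, 3.1, 1.1]
width: 0.0409
finger_force: 30.0
```

```bash
python3 held.py
```

```text
top 163 z 0.1771405614775119 slope [0.003  0.0167] y5-95 [0.2494 0.2756] x [0.5373 0.57  ]
side none
side none
tcp [0.5518 0.268  0.1808] [0.2999 2.5312 0.3756] 0.04054884857225568
```

Call:
move_arm:
  steps: [0, 0, 0, 0, 0.002, 0.0, 0.35, 0, 0, 0, 0, 0.003, 0, 0.35, 0, 0, 0, 0, 0.003, 0, 0.35]

```text
time: 24.8
tool_pos: [0.5516, 0.2706, 0.1803]
ee_rot: [-3.141, 0.001, 1.571]
wrist_force: [0.4, -1.3, -1.0]
width: 0.0411
finger_force: 30.0
```

```bash
python3 held.py
```

```text
top 175 z 0.1768741030335946 slope [-0.0153 -0.0192] y5-95 [0.2502 0.2797] x [0.5373 0.5701]
side none
side none
tcp [0.5517 0.2706 0.1804] [-0.3543 -0.7012  0.1   ] 0.04089597682205811
```

Call:
move_arm:
  steps: [0, 0, 0, 0, 0, 0, 0.6, 0, 0, 0, 0, 0, 0, 0.6, 0, 0, 0, 0, 0, 0, 0.6, 0, 0, 0, 0, 0, 0, 0.6, 0, 0, 0, 0, 0, 0.02, 0.6, 0, 0, 0, 0, 0, 0.035, 0.6, 0, 0, 0, 0.004, -0.045, 0.035, 0.6, 0, 0, 0, 0.008, -0.09, 0.025, 0.6, 0, 0, 0, 0.012, -0.135, 0.015, 0.65, 0, 0, 0, 0.016, -0.18, 0.005, 0.65, 0, 0, 0, 0.02, -0.225, -0.005, 0.65, 0, 0, 0, 0.02, -0.24, -0.005, 0.65]

```text
time: 26.15
tool_pos: [0.5714, 0.027, 0.1747]
ee_rot: [-3.14, 0.001, 1.566]
wrist_force: [-0.2, -0.2, -0.5]
width: 0.061
finger_force: 0.0
```

```bash
python3 mouth.py; python3 look.py
```

```text
side 15 [0.5693 0.2817 0.1575] slope [-0.0157  0.4007] rms 0.0015518916640461834 circle ((0.5654028654098511, 0.27400970458984375), 0.01901828683912754)
top 27 [0.54   0.2902 0.162 ] slope [-0.244   0.2327] rms 0.001803185108314426 circle ((0.5488980412483215, 0.28458869457244873), 0.020702973008155823)
[0.572  0.0291 0.1763] [-0.1002 -0.385   0.161 ]
top
[[ 0.4999 -0.2672  0.0222  0.59  ]
 [ 0.5804 -0.1943  0.0223  0.55  ]
 [ 0.559   0.3118  0.1107  0.68  ]]
[0.5722 0.0318 0.1768]
side
[[ 0.5777 -0.1888  0.0192  0.83  ]
 [ 0.6108  0.2632  0.1088  0.53  ]]
[0.5721 0.0326 0.1766]
```

Call:
move_arm:
  steps: [0, 0, 0, 0.002, -0.045, -0.01, 0.65, 0, 0, 0, 0.004, -0.09, -0.02, 0.65, 0, 0, 0, 0.006, -0.133, -0.03, 0.65, 0, 0, 0, 0.007, -0.175, -0.05, 0.65, 0, 0, 0, 0.007, -0.21, -0.08, 0.65, 0, 0, 0, 0.007, -0.221, -0.12, 0.65, 0, 0, 0, 0.007, -0.221, -0.145, 0.65, 0, 0, 0, 0.007, -0.221, -0.1525, 0.65, 0, 0, 0, 0.007, -0.221, -0.1525, 0.65]

```text
time: 27.35
tool_pos: [0.5787, -0.1884, 0.0223]
ee_rot: [-3.14, -0.001, 1.573]
wrist_force: [0.3, 0.7, 0.3]
width: 0.061
finger_force: 0.0
```

Run:
```python
from look import *
II,D,C,o=discs("side");print(o);print(get_obs()["tool_pos"])
II,D,C,o=discs("top");print(o);print(get_obs()["tool_pos"])
```

```text
[[ 0.498  -0.2645  0.0192  0.83  ]
 [ 0.5786 -0.1877  0.0194  0.54  ]]
[ 0.5804 -0.1894  0.0252]
[]
[ 0.5806 -0.19    0.0259]
```

Call:
move_arm:
  steps: [0, 0, 0, 0, -0.0005, 0, 0.35, 0, 0, 0, 0, -0.0005, 0, 0.35, 0, 0, 0, 0, -0.0005, 0, 0.35, 0, 0, 0, 0, -0.0005, 0, 0.35, 0, 0, 0, 0, 0, 0.04, 0.35, 0, 0, 0, 0, 0.0, 0.085, 0.35, 0, 0, 0, 0, 0.02, 0.125, 0.35, 0, 0, 0, -0.003, 0.05, 0.16, 0.35, 0, 0, 0, -0.006, 0.095, 0.175, 0.35, 0, 0, 0, -0.009, 0.14, 0.1785, 0.35, 0, 0, 0, -0.012, 0.18, 0.1785, 0.35, 0, 0, 0, -0.012, 0.18, 0.1785, 0.35]

```text
time: 28.75
tool_pos: [0.5663, -0.0056, 0.2022]
ee_rot: [3.141, -0.002, 1.577]
wrist_force: [0.3, -0.7, 0.1]
width: 0.041
finger_force: 30.0
```

Call:
move_arm:
  steps: [0, 0, 0, -0.003, 0.045, 0, 0.35, 0, 0, 0, -0.006, 0.09, 0, 0.35, 0, 0, 0, -0.009, 0.135, 0, 0.35, 0, 0, 0, -0.012, 0.18, 0, 0.35, 0, 0, 0, -0.015, 0.225, 0, 0.35, 0, 0, 0, -0.015, 0.265, 0, 0.35, 0, 0, 0, -0.015, 0.28, -0.005, 0.35, 0, 0, 0, -0.015, 0.28, -0.005, 0.35, 0, 0, 0, -0.015, 0.28, -0.005, 0.35]

```text
time: 29.65
tool_pos: [0.5519, 0.2683, 0.1959]
ee_rot: [-3.14, 0.002, 1.57]
wrist_force: [0.2, -0.5, -0.2]
width: 0.0412
finger_force: 30.0
```

```bash
python3 held.py
```

```text
top 181 z 0.1937601641531523 slope [-0.0172  0.0008] y5-95 [0.2486 0.2769] x [0.5365 0.571 ]
side none
side none
tcp [0.5522 0.2679 0.1967] [ 0.1001 -0.3164  0.102 ] 0.04113833900954654
```

Call:
move_arm:
  steps: [0, 0, 0, -0.0005, 0.0025, 0, 0.35, 0, 0, 0, -0.0005, 0.0025, -0.008, 0.35, 0, 0, 0, -0.0005, 0.0025, -0.0165, 0.35, 0, 0, 0, -0.0005, 0.0025, -0.0165, 0.35, 0, 0, 0, -0.0005, 0.0025, -0.0165, 0.35]

```text
time: 30.3
tool_pos: [0.5509, 0.2721, 0.1794]
ee_rot: [-3.14, 0.001, 1.571]
wrist_force: [-0.2, -0.2, 0.7]
width: 0.0411
finger_force: 30.0
```

```bash
python3 held.py
```

```text
top 173 z 0.1775122779888398 slope [-0.0091  0.0049] y5-95 [0.2531 0.28  ] x [0.535 0.57 ]
side none
side none
tcp [0.5512 0.2724 0.1802] [ 0.2443 -0.7549  0.4748] 0.041257675457089624
```

Call:
move_arm:
  steps: [0, 0, 0, 0, -0.001, 0, 0.35, 0, 0, 0, 0, -0.001, 0, 0.6, 0, 0, 0, 0, -0.001, 0, 0.6, 0, 0, 0, 0, -0.001, 0, 0.6, 0, 0, 0, 0, -0.001, 0, 0.6, 0, 0, 0, 0, 0, 0.025, 0.6, 0, 0, 0, 0, 0, 0.045, 0.6, 0, 0, 0, 0.0, -0.045, 0.045, 0.6, 0, 0, 0, -0.006, -0.09, 0.035, 0.65, 0, 0, 0, -0.012, -0.135, 0.025, 0.65, 0, 0, 0, -0.018, -0.18, 0.015, 0.65, 0, 0, 0, -0.026, -0.225, 0.005, 0.65]

```text
time: 31.65
tool_pos: [0.5249, 0.0457, 0.185]
ee_rot: [3.141, 0.0, 1.571]
wrist_force: [0.3, 0.1, 0.7]
width: 0.0615
finger_force: 0.0
```

Call:
move_arm:
  steps: [0, 0, 0, -0.005, -0.045, 0, 0.65, 0, 0, 0, -0.01, -0.09, 0, 0.65, 0, 0, 0, -0.01, -0.12, 0, 0.65, 0, 0, 0, -0.01, -0.12, 0, 0.65]

```text
time: 32.05
tool_pos: [0.515, -0.0761, 0.1853]
ee_rot: [3.141, 0.001, 1.565]
wrist_force: [-0.0, 0.6, -0.4]
width: 0.0613
finger_force: 0.0
```

```bash
python3 mouth.py; python3 look.py; python3 tube.py crop9.png
```

```text
side 46 [0.5712 0.277  0.1571] slope [0.5249 0.4506] rms 0.0019138275770631992 circle ((0.5647618770599365, 0.27486473321914673), 0.02016647532582283)
top mouth clear 12
[ 0.5152 -0.0728  0.1853] [-0.5686  0.6965  0.1645]
top
[[ 0.4998 -0.2677  0.022   0.63  ]
 [ 0.5785 -0.2719  0.022   0.51  ]
 [ 0.5598  0.3146  0.1272  0.55  ]]
[ 0.5154 -0.0716  0.1853]
side
[[ 0.4996 -0.2654  0.0192  0.52  ]
 [ 0.6169  0.2636  0.1248  0.75  ]]
[ 0.5154 -0.0713  0.1853]
```

View pics/crop9.png

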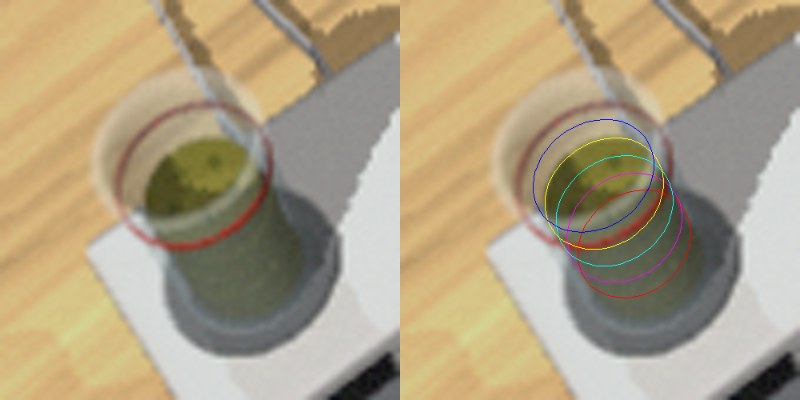

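The crop shows the stack at five discs: its top fills the yellow five-disc outline, one disc below the red line. One more is needed, disc A.

Call:
move_arm:
  steps: [0, 0, 0, -0.004, -0.045, -0.01, 0.65, 0, 0, 0, -0.008, -0.09, -0.02, 0.65, 0, 0, 0, -0.012, -0.133, -0.03, 0.65, 0, 0, 0, -0.0155, -0.17, -0.05, 0.65, 0, 0, 0, -0.0155, -0.1935, -0.085, 0.65, 0, 0, 0, -0.0155, -0.1935, -0.125, 0.65, 0, 0, 0, -0.0155, -0.1935, -0.155, 0.65, 0, 0, 0, -0.0155, -0.1935, -0.162, 0.65, 0, 0, 0, -0.0155, -0.1935, -0.162, 0.65, 0, 0, 0, -0.0155, -0.1935, -0.162, 0.65]

```text
time: 33.4
tool_pos: [0.5013, -0.2663, 0.0252]
ee_rot: [3.139, 0.002, 1.572]
wrist_force: [-0.2, 0.1, 1.3]
width: 0.0611
finger_force: 0.0
```

Run:
```python
from look import *
II,D,C,o=discs("side");print(o);print(get_obs()["tool_pos"])
II,D,C,o=discs("top");print(o);print(get_obs()["tool_pos"])
```

```text
[[ 0.4983 -0.2648  0.0195  0.54  ]
 [ 0.6167  0.2621  0.125   0.58  ]]
[ 0.5015 -0.2668  0.0259]
[[0.5601 0.3147 0.1267 0.53  ]]
[ 0.5011 -0.2667  0.0253]
```

Call:
move_arm:
  steps: [0, 0, 0, 0, 0, -0.001, 0.65, 0, 0, 0, 0, 0, -0.001, 0.35, 0, 0, 0, 0, 0, -0.001, 0.35, 0, 0, 0, 0, 0, -0.001, 0.35, 0, 0, 0, 0, 0, -0.001, 0.35, 0, 0, 0, 0, 0, 0.04, 0.35, 0, 0, 0, 0, 0.01, 0.085, 0.35, 0, 0, 0, 0.004, 0.04, 0.125, 0.35, 0, 0, 0, 0.008, 0.075, 0.155, 0.35, 0, 0, 0, 0.012, 0.115, 0.176, 0.35, 0, 0, 0, 0.016, 0.16, 0.176, 0.35, 0, 0, 0, 0.02, 0.2, 0.176, 0.35]

```text
time: 34.8
tool_pos: [0.5202, -0.0645, 0.2007]
ee_rot: [3.139, 0.0, 1.571]
wrist_force: [0.2, 0.7, -1.4]
width: 0.041
finger_force: 30.0
```

Call:
move_arm:
  steps: [0, 0, 0, 0.004, 0.045, 0, 0.35, 0, 0, 0, 0.008, 0.09, 0, 0.35, 0, 0, 0, 0.012, 0.135, 0, 0.35, 0, 0, 0, 0.016, 0.18, 0, 0.35, 0, 0, 0, 0.02, 0.225, 0, 0.35, 0, 0, 0, 0.024, 0.27, 0, 0.35, 0, 0, 0, 0.03, 0.31, 0, 0.35, 0, 0, 0, 0.03, 0.337, 0, 0.35, 0, 0, 0, 0.03, 0.337, 0, 0.35, 0, 0, 0, 0.03, 0.337, 0, 0.35]

```text
time: 35.8
tool_pos: [0.5495, 0.271, 0.1987]
ee_rot: [-3.141, 0.001, 1.572]
wrist_force: [0.2, -0.6, -0.7]
width: 0.0411
finger_force: 30.0
```

```bash
python3 held.py
```

```text
top 178 z 0.1985831712808387 slope [-0.0262  0.0023] y5-95 [0.2509 0.2787] x [0.5341 0.5684]
side none
side none
tcp [0.5498 0.2699 0.1991] [ 0.4596  0.0023 -0.1313] 0.041080101632424544
```

Call:
move_arm:
  steps: [0, 0, 0, 0.0015, 0.0005, -0.008, 0.35, 0, 0, 0, 0.0015, 0.0005, -0.015, 0.35, 0, 0, 0, 0.0015, 0.0005, -0.019, 0.35, 0, 0, 0, 0.0015, 0.0005, -0.019, 0.35, 0, 0, 0, 0.0015, 0.0005, -0.019, 0.35]

```text
time: 36.45
tool_pos: [0.5512, 0.2712, 0.1799]
ee_rot: [-3.141, 0.0, 1.571]
wrist_force: [-0.1, 0.3, -0.0]
width: 0.0413
finger_force: 30.0
```

```bash
python3 held.py
```

```text
top 174 z 0.17939892178841618 slope [-0.003 -0.015] y5-95 [0.2511 0.2784] x [0.5371 0.5698]
side none
side none
tcp [0.5514 0.2714 0.1805] [-0.393  -0.0794 -0.5068] 0.04130028631487229
```

Centred with no contact force. I release it, then move clear toward the cap.

Call:
move_arm:
  steps: [0, 0, 0, 0, 0, 0, 0.6, 0, 0, 0, 0, 0, 0, 0.6, 0, 0, 0, 0, 0, 0, 0.6, 0, 0, 0, 0, 0, 0, 0.6, 0, 0, 0, 0, 0, 0.025, 0.6, 0, 0, 0, 0, 0, 0.045, 0.6, 0, 0, 0, 0.0, -0.045, 0.045, 0.6, 0, 0, 0, -0.006, -0.09, 0.045, 0.6, 0, 0, 0, -0.03, -0.125, 0.045, 0.6, 0, 0, 0, -0.06, -0.16, 0.045, 0.6, 0, 0, 0, -0.09, -0.195, 0.045, 0.6, 0, 0, 0, -0.11, -0.225, 0.045, 0.6]

```text
time: 37.8
tool_pos: [0.4395, 0.045, 0.2255]
ee_rot: [3.141, 0.0, 1.571]
wrist_force: [0.2, -0.5, 0.1]
width: 0.0563
finger_force: 0.0
```

```bash
python3 mouth.py
python3 - <<'E'
from h import *
np.set_printoptions(precision=4,suppress=True)
I,D=snapshot("side");C=cloud("side",D)
for r in silhouettes("side","disc1"):
    P=C[r["pixels"]];print(r["score"],np.median(P,0),I[r["pixels"]].mean(0).round())
I,D=snapshot("top");C=cloud("top",D)
for r in silhouettes("top","cap")[:2]:
    P=C[r["pixels"]];k=P[P[:,2]>.03]; v,u=np.nonzero(r["pixels"]);print("cap",r["score"],atz("top",(u.mean(),v.mean()),.018)[:2],"knob",k.mean(0),len(k))
print("pt",[(r["score"],atz("top",r["uv"],0)[:2]) for r in spot_point("top","cap")])
E
python3 tube.py crop10.png
```

```text
side 428 [0.5519 0.2736 0.1623] slope [-0.0408 -0.2729] rms 0.0012748965487432975 circle ((0.5512785315513611, 0.27490389347076416), 0.02187458798289299)
top 160 [0.5527 0.2733 0.1642] slope [-0.0484 -0.2403] rms 0.0015693416312456262 circle ((0.5553945899009705, 0.27611228823661804), 0.021063467487692833)
[0.4396 0.0439 0.226 ] [ 0.1052  0.7431 -0.0045]
0.78 [0.4723 0.0103 0.0156] [ 35. 165. 155.]
0.62 [0.5488 0.271  0.1621] [134. 128.  59.]
0.53 [ 0.3932 -0.1345  0.0157] [ 36. 164. 154.]
cap 0.75 [0.3912 0.3285] knob [0.3914 0.3185 0.0384] 56
pt [(0.84, array([0.3898, 0.3144]))]
```

View pics/crop10.png

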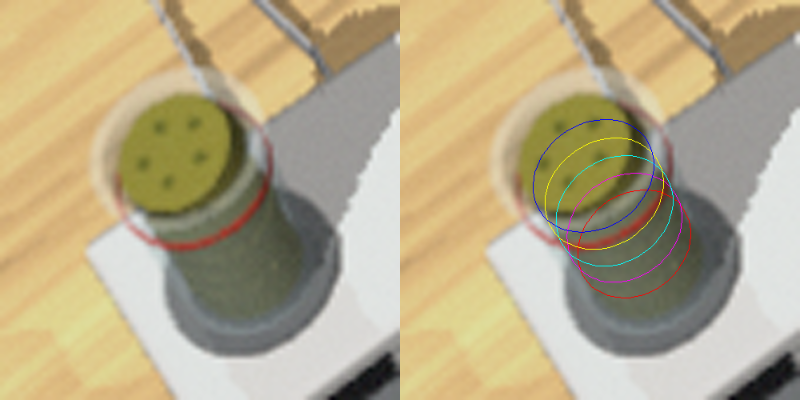

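The sixth disc is cocked in the mouth the same way, at (175,152) with its −y side high. I'll press that side as before.

Call:
move_arm:
  steps: [0, 0, 0, 0.02, 0.042, 0, 0, 0, 0, 0, 0.042, 0.084, 0, 0, 0, 0, 0, 0.064, 0.126, 0, 0, 0, 0, 0, 0.086, 0.167, 0, 0, 0, 0, 0, 0.108, 0.205, 0, 0, 0, 0, 0, 0.1115, 0.2175, -0.005, 0, 0, 0, 0, 0.1115, 0.2175, -0.02, 0, 0, 0, 0, 0.1115, 0.2175, -0.035, 0, 0, 0, 0, 0.1115, 0.2175, -0.045, 0, 0, 0, 0, 0.1115, 0.2175, -0.048, 0, 0, 0, 0, 0.1115, 0.2175, -0.048, 0]

```text
time: 39.3
tool_pos: [0.5522, 0.2627, 0.1766]
ee_rot: [-3.14, 0.001, 1.569]
wrist_force: [0.2, -0.4, 0.2]
width: 0.0005
finger_force: 0.0
```

Call:
move_arm:
  steps: [0, 0, 0, 0, 0, -0.003, 0, 0, 0, 0, 0, 0, -0.006, 0, 0, 0, 0, 0, 0, -0.008, 0, 0, 0, 0, 0, 0, -0.008, 0]

```text
time: 39.7
tool_pos: [0.5527, 0.2638, 0.1691]
ee_rot: [-3.141, 0.0, 1.571]
wrist_force: [0.4, 0.8, 0.2]
width: 0.0004
finger_force: 0.0
```

Call:
move_arm:
  steps: [0, 0, 0, 0, 0, 0.03, 0, 0, 0, 0, 0, 0, 0.055, 0, 0, 0, 0, -0.025, -0.04, 0.055, 0.2, 0, 0, 0, -0.05, -0.08, 0.055, 0.5, 0, 0, 0, -0.075, -0.12, 0.055, 0.5, 0, 0, 0, -0.1, -0.16, 0.055, 0.5, 0, 0, 0, -0.112, -0.21, 0.055, 0.5, 0, 0, 0, -0.112, -0.21, 0.055, 0.5]

```text
time: 40.5
tool_pos: [0.4397, 0.0497, 0.225]
ee_rot: [3.14, 0.002, 1.564]
wrist_force: [0.1, 1.1, 0.5]
width: 0.0446
finger_force: 0.0
```

```bash
python3 mouth.py; python3 tube.py crop11.png
python3 - <<'E'
from h import *
np.set_printoptions(precision=4,suppress=True)
for n in("side","top"):
    I,D=snapshot(n);C=cloud(n,D)
    for r in silhouettes(n,"cap")[:2]:
        P=C[r["pixels"]&(D>0)];k=P[P[:,2]>.033];print(n,r["score"],np.median(P,0),"knob",k.mean(0),len(k))
    for r in silhouettes(n,"disc1"): print(n,r["score"],np.median(C[r["pixels"]],0),I[r["pixels"]].mean(0).round())
    print(get_obs()["tool_pos"])
E
```

```text
side 53 [0.5539 0.2614 0.1432] slope [0.0163 0.5442] rms 0.0019154665599347737 circle ((0.5565873384475708, 0.2716938853263855), 0.020571060478687286)
top 37 [0.556  0.27   0.1435] slope [-0.0857  0.088 ] rms 0.0014193930377559179 circle ((0.5532211065292358, 0.26863041520118713), 0.01480020396411419)
[0.4409 0.0532 0.2248] [0.7352 0.3859 0.4054]
side 0.76 [ 0.3732 -0.0556  0.0162] [ 30. 166. 158.]
side 0.72 [0.4721 0.0101 0.0158] [ 30. 166. 158.]
side 0.67 [ 0.3927 -0.1342  0.0156] [ 35. 164. 155.]
side 0.6 [0.5544 0.2701 0.1411] [132. 127.  59.]
[0.4412 0.0551 0.2241]
top 0.58 [0.3921 0.3342 0.0204] knob [0.3908 0.3227 0.0398] 27
top 0.77 [ 0.3968 -0.1399  0.0182] [18. 97. 92.]
top 0.54 [0.5531 0.273  0.1429] [72. 67. 27.]
top 0.53 [ 0.5798 -0.2714  0.0227] [68. 63. 26.]
top 0.5 [ 0.3759 -0.0601  0.0182] [20. 98. 92.]
top 0.46 [0.474  0.0069 0.0181] [ 18. 100.  94.]
top 0.24 [0.5504 0.2231 0.0475] [100.  98.  94.]
[0.441  0.0549 0.224 ]
```

View pics/crop11.png

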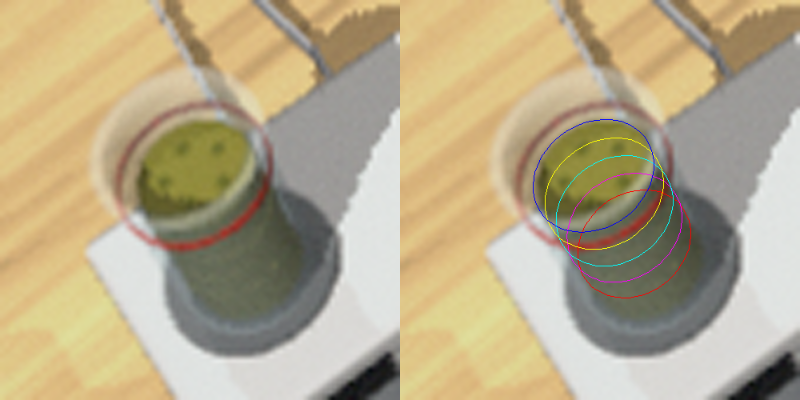

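The stack top is level at z≈0.141 m, exactly the red line: six discs, level. Next I go to the cap.

Call:
move_arm:
  steps: [0, 0, 0, -0.009, 0.045, -0.01, 0.5, 0, 0, 0, -0.018, 0.09, -0.02, 0.5, 0, 0, 0, -0.027, 0.135, -0.03, 0.5, 0, 0, 0, -0.036, 0.18, -0.04, 0.5, 0, 0, 0, -0.045, 0.225, -0.06, 0.5, 0, 0, 0, -0.051, 0.26, -0.09, 0.5, 0, 0, 0, -0.051, 0.267, -0.12, 0.5, 0, 0, 0, -0.051, 0.267, -0.12, 0.5, 0, 0, 0, -0.051, 0.267, -0.12, 0.5]

```text
time: 41.85
tool_pos: [0.3894, 0.3209, 0.1041]
ee_rot: [-3.14, 0.001, 1.572]
wrist_force: [0.1, 0.3, -0.1]
width: 0.0468
finger_force: 0.0
```

Run:
```python
from h import *
np.set_printoptions(precision=4,suppress=True)
T=[]
for n in("side","top","side"):
    I,D=snapshot(n);T.append(get_obs()["tool_pos"])
print(np.array(T))
```

```text
[[0.3904 0.321  0.1054]
 [0.391  0.321  0.1062]
 [0.3912 0.321  0.1065]]
```

Call:
move_arm:
  steps: [0, 0, 0, 0, 0, -0.045, 0.5, 0, 0, 0, 0, 0, -0.066, 0.5, 0, 0, 0, 0, 0, -0.068, 0.5, 0, 0, 0, 0, 0, -0.068, 0.1, 0, 0, 0, 0, 0, -0.068, 0.1, 0, 0, 0, 0, 0, -0.068, 0.1, 0, 0, 0, 0, 0, -0.068, 0.1, 0, 0, 0, 0, 0, -0.068, 0.1, 0, 0, 0, 0, 0, -0.03, 0.1, 0, 0, 0, 0, 0, 0.015, 0.1, 0, 0, 0, 0, 0, 0.06, 0.1, 0, 0, 0, 0, 0, 0.1, 0.1]

```text
time: 43.2
tool_pos: [0.3896, 0.3209, 0.2065]
ee_rot: [3.141, -0.001, 1.571]
wrist_force: [0.5, 1.0, 0.1]
width: 0.0211
finger_force: 30.0
```

Call:
move_arm:
  steps: [0, 0, 0, 0, 0, 0.03, 0.1, 0, 0, 0, 0.04, -0.0125, 0.03, 0.1, 0, 0, 0, 0.08, -0.025, 0.03, 0.1, 0, 0, 0, 0.12, -0.0375, 0.03, 0.1, 0, 0, 0, 0.161, -0.05, 0.03, 0.1, 0, 0, 0, 0.161, -0.05, 0.03, 0.1, 0, 0, 0, 0.161, -0.05, 0.005, 0.1, 0, 0, 0, 0.161, -0.05, 0.005, 0.1, 0, 0, 0, 0.161, -0.05, 0.005, 0.1]

```text
time: 44.1
tool_pos: [0.5497, 0.2711, 0.2087]
ee_rot: [-3.14, 0.001, 1.572]
wrist_force: [-0.2, 0.0, 0.2]
width: 0.0214
finger_force: 30.0
```

```bash
cat > capm.py <<'E'
from h import *
np.set_printoptions(precision=4,suppress=True)
T=[]
for n in("top","side","top"):
    I,D=snapshot(n);C=cloud(n,D);T.append(get_obs()["tool_pos"]);Ii=I.astype(int)
    m=(Ii[...,0]-np.maximum(Ii[...,1],Ii[...,2])>50)&(D>0)&(np.hypot(C[...,0]-.552,C[...,1]-.27)<.06)&(C[...,2]>.13)
    P=C[m]
    if len(P)<20: print(n,"none",len(P));continue
    zz=np.histogram(P[:,2],np.arange(.13,.26,.004));zp=zz[1][zz[0].argmax()]+.002
    Q=P[abs(P[:,2]-zp)<.006]
    A=np.c_[Q[:,:2]-Q[:,:2].mean(0),np.ones(len(Q))];c=np.linalg.lstsq(A,Q[:,2],rcond=None)[0]
    print(n,len(Q),"plate mean",Q.mean(0),"slope",c[:2],"xr",np.percentile(Q[:,0],[2,98]),"yr",np.percentile(Q[:,1],[2,98]))
o=get_obs();print(np.mean(T,0),o["wrist_force"],o["width"])
E
python3 capm.py
```

```text
top 278 plate mean [0.5479 0.2573 0.1905] slope [-0.0078 -0.0185] xr [0.5194 0.5786] yr [0.2398 0.2977]
side 126 plate mean [0.5242 0.2745 0.1892] slope [ 0.0152 -0.0319] xr [0.5167 0.5559] yr [0.2529 0.3028]
top 287 plate mean [0.5494 0.2581 0.1924] slope [-0.0059 -0.0006] xr [0.5204 0.5806] yr [0.2397 0.2983]
[0.5504 0.2714 0.2104] [ 0.277   0.0602 -0.0821] 0.021384058804410213
```

Call:
move_arm:
  steps: [0, 0, 0, 0.001, -0.0005, -0.008, 0.1, 0, 0, 0, 0.001, -0.0005, -0.015, 0.1, 0, 0, 0, 0.001, -0.0005, -0.019, 0.1, 0, 0, 0, 0.001, -0.0005, -0.019, 0.1]

```text
time: 44.65
tool_pos: [0.5515, 0.2704, 0.1895]
ee_rot: [-3.141, 0.0, 1.571]
wrist_force: [0.9, 0.7, -0.5]
width: 0.0213
finger_force: 30.0
```

Call:
move_arm:
  steps: [0, 0, 0, 0, 0, -0.002, 0.1, 0, 0, 0, 0, 0, -0.003, 0.1, 0, 0, 0, 0, 0, -0.004, 0.1, 0, 0, 0, 0, 0, -0.004, 0.1]

```text
time: 45.05
tool_pos: [0.5521, 0.2705, 0.1889]
ee_rot: [3.139, -0.001, 1.571]
wrist_force: [-1.4, -0.1, 7.2]
width: 0.0212
finger_force: 30.0
```

```bash
python3 capm.py
```

```text
top 274 plate mean [0.5506 0.2572 0.1709] slope [0.0089 0.0065] xr [0.5211 0.5822] yr [0.2384 0.2993]
side 88 plate mean [0.5283 0.2764 0.1683] slope [ 0.0244 -0.0228] xr [0.5188 0.5604] yr [0.2546 0.3022]
top 279 plate mean [0.5503 0.2573 0.1709] slope [ 0.0057 -0.0064] xr [0.521  0.5802] yr [0.2379 0.3002]
[0.5522 0.2705 0.1889] [-1.9758 -0.7479  7.4757] 0.021122802648381928
```

Cap seated: plate top at 0.169 m, level, contact 7 N. I release and back off, then check the cap and dial.

Call:
move_arm:
  steps: [0, 0, 0, 0, 0, 0.0015, 0.5, 0, 0, 0, 0, 0, 0.0015, 0.5, 0, 0, 0, 0, 0, 0.0015, 0.5, 0, 0, 0, 0, 0, 0.0015, 0.5, 0, 0, 0, 0, 0, 0.035, 0.5, 0, 0, 0, 0, 0, 0.07, 0.5, 0, 0, -0.1, -0.02, -0.04, 0.075, 0.6, 0, 0, -0.2, -0.04, -0.08, 0.075, 0.65, 0, 0, -0.3, -0.06, -0.12, 0.075, 0.65, 0, 0, -0.4, -0.07, -0.165, 0.075, 0.65, 0, 0, -0.471, -0.08, -0.21, 0.075, 0.65, 0, 0, -0.471, -0.08, -0.23, 0.075, 0.65]

```text
time: 46.4
tool_pos: [0.4706, 0.0375, 0.2615]
ee_rot: [3.141, 0.001, 1.096]
wrist_force: [-0.8, -0.4, -0.8]
width: 0.0608
finger_force: 0.0
```

```bash
python3 capm.py
cat > dial.py <<'E'
from h import *
np.set_printoptions(precision=4,suppress=True)
for n in("side","top"):
    I,D=snapshot(n);C=cloud(n,D);Ii=I.astype(int)
    near=(np.hypot(C[...,0]-.5397,C[...,1]-.1313)<.028)&(D>0)&(C[...,2]>.048)&(C[...,2]<.1)
    blk=near&(Ii.sum(2)<150)
    P=C[blk]
    top=C[near&(C[...,2]>np.percentile(P[:,2],97)-.004)]
    w,V=np.linalg.eigh(np.cov(top[:,:2].T));d=V[:,1]
    print(n,"bar top z",np.percentile(P[:,2],[50,90,97]),"centre",top[:,:2].mean(0),"rect",cv2.minAreaRect(top[:,:2].astype(np.float32)),"axis deg",np.degrees(np.arctan2(d[1],d[0]))%180,"n",len(top))
    wh=near&(Ii.min(2)>(130 if n=="side" else 60))&(C[...,2]>.062)
    Q=C[wh]
    if len(Q)>3:
        w,V=np.linalg.eigh(np.cov(Q[:,:2].T));d=V[:,1];print("  ptr",len(Q),Q.mean(0),"dir from axis",np.degrees(np.arctan2(Q[:,1].mean()-.1313,Q[:,0].mean()-.5397))%360,"line",np.degrees(np.arctan2(d[1],d[0]))%180)
    r=spot_point(n,"dial_grip");print("  pt",[(q["score"],atz(n,q["uv"],.064)[:2]) for q in r[:1]])
o=get_obs();print(o["tool_pos"],o["ee_rot"])
E
python3 dial.py
```

```text
top 494 plate mean [0.5516 0.2676 0.1709] slope [ 0.0021 -0.0075] xr [0.5234 0.5821] yr [0.2393 0.2984]
side 1046 plate mean [0.5487 0.2705 0.1691] slope [ 0.0042 -0.0163] xr [0.5209 0.5813] yr [0.2397 0.2997]
top 498 plate mean [0.5518 0.2678 0.171 ] slope [ 0.0062 -0.0001] xr [0.5234 0.5805] yr [0.2393 0.2981]
[0.4714 0.0378 0.2612] [-0.6541  0.2075  0.0569] 0.061192065265396146
side bar top z [0.0633 0.0812 0.0823] centre [0.5391 0.1323] rect ((0.53863126039505, 0.13197974860668182), (0.04562759771943092, 0.01484713051468134), 63.57716369628906) axis deg 63.99482411209061 n 153
  ptr 20 [0.536  0.123  0.0818] dir from axis 246.03337053762917 line 56.11988021015552
  pt [(0.64, array([0.5398, 0.1275]))]
top bar top z [0.0634 0.0846 0.0856] centre [0.5407 0.1302] rect ((0.5403619408607483, 0.13047005236148834), (0.044037576764822006, 0.012495547533035278), 64.010498046875) axis deg 64.74652247795376 n 62
  ptr 22 [0.5386 0.1273 0.0806] dir from axis 255.1763637609011 line 63.79125134998932
  pt [(0.49, array([0.5376, 0.1367]))]
[0.4719 0.0414 0.261 ] [-3.1411 -0.0002  1.1015]
```

Cap is on squarely (slopes under 1°). The bar axis is at 64° with its centre at (0.5397, 0.1313). I'll grip the round skirt so nothing twists the toothed dial, then pull.

Call:
move_arm:
  steps: [0, 0, 0.017, 0.02, 0.028, -0.02, 0.7, 0, 0, 0.017, 0.04, 0.055, -0.04, 0.7, 0, 0, 0.017, 0.06, 0.08, -0.06, 0.7, 0, 0, 0.017, 0.0677, 0.0908, -0.1, 0.7, 0, 0, 0.017, 0.0677, 0.0908, -0.14, 0.7, 0, 0, 0.017, 0.0677, 0.0908, -0.16, 0.7, 0, 0, 0.017, 0.0677, 0.0908, -0.16, 0.7, 0, 0, 0.017, 0.0677, 0.0908, -0.16, 0.7]

```text
time: 47.55
tool_pos: [0.5396, 0.1321, 0.1015]
ee_rot: [-3.142, -0.0, 1.118]
wrist_force: [1.3, -0.6, 0.5]
width: 0.0657
finger_force: 0.0
```

Run:
```python
from h import *
T=[]
for _ in range(4): snapshot("side");T.append(np.r_[get_obs()["tool_pos"],get_obs()["ee_rot"]])
print(np.mean(T,0).round(4))
```

```text
[ 5.4080e-01  1.3170e-01  1.0340e-01  3.1384e+00 -2.2000e-03  1.1174e+00]
```

Call:
move_arm:
  steps: [0, 0, 0, -0.0005, 0, -0.02, 0.7, 0, 0, 0, -0.0005, 0, -0.034, 0.7, 0, 0, 0, -0.0005, 0, -0.034, 0.7, 0, 0, 0, -0.0005, 0, -0.034, 0.45, 0, 0, 0, -0.0005, 0, -0.034, 0.45, 0, 0, 0, -0.0005, 0, -0.034, 0.45, 0, 0, 0, -0.0005, 0, -0.034, 0.45, 0, 0, 0, -0.0005, 0, -0.034, 0.45]

```text
time: 48.55
tool_pos: [0.5398, 0.1312, 0.0682]
ee_rot: [3.14, -0.001, 1.117]
wrist_force: [0.9, -1.0, 2.9]
width: 0.0467
finger_force: 30.0
```

Call:
move_arm:
  steps: [0, 0, 0, 0, 0, 0.003, 0.45, 0, 0, 0, 0, 0, 0.006, 0.45, 0, 0, 0, 0, 0, 0.009, 0.45, 0, 0, 0, 0, 0, 0.0095, 0.45, 0, 0, 0, 0, 0, 0.0095, 0.45]

```text
time: 49.05
tool_pos: [0.5396, 0.1312, 0.0771]
ee_rot: [3.14, -0.001, 1.117]
wrist_force: [3.7, 0.2, -1.8]
width: 0.0467
finger_force: 30.0
```

Run:
```python
from h import *
np.set_printoptions(precision=4,suppress=True)
for n in("side","top"):
    I,D=snapshot(n);C=cloud(n,D);Ii=I.astype(int)
    m=(np.hypot(C[...,0]-.5397,C[...,1]-.1313)<.02)&(D>0)&(C[...,2]>.05)&(C[...,2]<.11)&(Ii.sum(2)<150)
    P=C[m];print(n,len(P),np.percentile(P[:,2],[10,50,90,97]) if len(P)>10 else "")
    o=get_obs();print(o["tool_pos"],o["wrist_force"],o["width"],o["ee_rot"][2])
```

```text
side 0 
[0.5396 0.1312 0.0771] [ 4.6113 -1.1273 -2.0801] 0.04672787921636264 1.116735452959075
top 41 [0.0674 0.0712 0.0914 0.0937]
[0.5397 0.1312 0.0771] [ 4.4613  0.4422 -2.0552] 0.046440181728935284 1.116799568295189
```

The dial rose about 9 mm with the gripper, so it's free. I turn it clockwise 1.215 rad while it's out.

Call:
move_arm:
  steps: [0, 0, -0.12, 0, 0, 0, 0.45, 0, 0, -0.24, 0, 0, 0, 0.45, 0, 0, -0.36, 0, 0, 0, 0.45, 0, 0, -0.48, 0, 0, 0, 0.45, 0, 0, -0.6, 0, 0, 0, 0.45, 0, 0, -0.72, 0, 0, 0, 0.45, 0, 0, -0.84, 0, 0, 0, 0.45, 0, 0, -0.96, 0, 0, 0, 0.45, 0, 0, -1.08, 0, 0, 0, 0.45, 0, 0, -1.16, 0, 0, 0, 0.45, 0, 0, -1.215, 0, 0, 0, 0.45, 0, 0, -1.215, 0, 0, 0, 0.45]

```text
time: 50.35
tool_pos: [0.5393, 0.1316, 0.0771]
ee_rot: [-3.141, -0.001, -0.098]
wrist_force: [4.5, 1.1, -1.0]
width: 0.0464
finger_force: 30.0
```

Run:
```python
from h import *
for _ in range(2): 
    snapshot("side");o=get_obs();print({k:np.round(o[k],4) for k in("tool_pos","ee_rot","wrist_force","wrist_torque","width")})
```

```text
{'tool_pos': array([0.5393, 0.1316, 0.0771]), 'ee_rot': array([-3.1407e+00, -9.0000e-04, -9.7100e-02]), 'wrist_force': array([ 5.1871,  1.8597, -0.2394]), 'wrist_torque': array([ 0.2557, -0.7125, -0.073 ]), 'width': np.float64(0.0465)}
{'tool_pos': array([0.5393, 0.1316, 0.0771]), 'ee_rot': array([-3.1407e+00, -9.0000e-04, -9.7000e-02]), 'wrist_force': array([ 4.1811,  0.4914, -1.6358]), 'wrist_torque': array([ 0.2651, -0.7453, -0.0051]), 'width': np.float64(0.0472)}
```

Call:
move_arm:
  steps: [0, 0, 0, 0, 0, 0, 0.7, 0, 0, 0, 0, 0, 0, 0.7, 0, 0, 0, 0, 0, 0, 0.7, 0, 0, 0, 0, 0, 0, 0.7, 0, 0, 0, 0, 0, 0.04, 0.7, 0, 0, 0, 0, 0, 0.08, 0.7, 0, 0, 0, 0, -0.03, 0.115, 0.7, 0, 0, 0, 0, -0.07, 0.14, 0.5, 0, 0, 0, 0, -0.115, 0.14, 0.2, 0, 0, 0, 0, -0.16, 0.14, 0, 0, 0, 0, 0, -0.2, 0.14, 0, 0, 0, 0, 0, -0.2, 0.14, 0]

```text
time: 51.65
tool_pos: [0.5383, -0.0733, 0.2164]
ee_rot: [3.14, 0.001, -0.105]
wrist_force: [0.6, 0.1, -0.8]
width: 0.0291
finger_force: 0.0
```

```bash
python3 dial.py
python3 - <<'E'
from h import *
I,D=snapshot("side"); save("crop12.png",cv2.resize(I[285:365,165:265],(750,600),interpolation=cv2.INTER_CUBIC))
Ii=I.astype(int);g=(Ii[...,1]-Ii[...,0]>30)&(Ii[...,1]-Ii[...,2]>10);m=np.zeros(g.shape,bool);m[305:345,190:235]=1
v,u=np.nonzero(g&m);p=atz("side",(u.mean(),v.mean()),.0445);print("green",len(u),p[:2],np.degrees(np.arctan2(p[1]-.1313,p[0]-.5397)))
E
```

```text
side bar top z [0.0693 0.09   0.0913] centre [0.5383 0.1322] rect ((0.5387545824050903, 0.13203507661819458), (0.01377221941947937, 0.04533280432224274), 84.44688415527344) axis deg 175.07228058945427 n 150
  ptr 17 [0.531  0.1329 0.0892] dir from axis 169.5385263078864 line 175.54032035635757
  pt [(0.56, array([0.546 , 0.1299]))]
top bar top z [0.0727 0.0925 0.0944] centre [0.5385 0.1304] rect ((0.5397326946258545, 0.13019071519374847), (0.014956735074520111, 0.0429866649210453), 83.63663482666016) axis deg 174.52211580694248 n 72
  ptr 35 [0.5344 0.1372 0.0826] dir from axis 131.86424217357654 line 20.512226292167156
  pt [(0.51, array([0.5379, 0.1315]))]
[ 0.5388 -0.0679  0.2166] [-3.141   0.0006 -0.0972]
green 14 [0.50314103 0.13495333] 174.29339128721455
```

View pics/crop12.png

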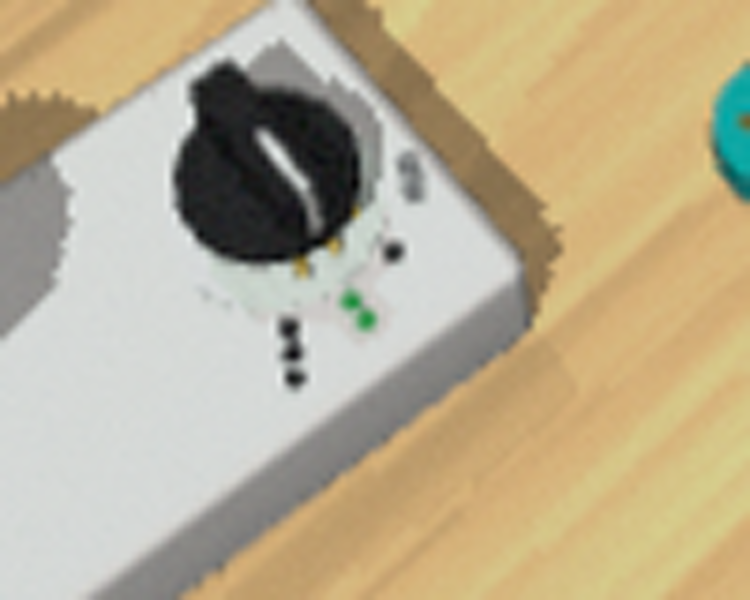

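The pointer is at ~174.8° and aims straight at the green dots at ~174.5° (crop (351,300)). The dial is out, with the yellow teeth visible below the skirt. Next I push it in with closed fingertips on the bar's centre.

Call:
move_arm:
  steps: [0, 0, 0, 0, 0.045, 0, 0, 0, 0, 0, 0, 0.09, 0, 0, 0, 0, 0, 0, 0.135, 0, 0, 0, 0, 0, 0, 0.18, -0.02, 0, 0, 0, 0, 0.0005, 0.2, -0.055, 0, 0, 0, 0, 0.0005, 0.2, -0.085, 0, 0, 0, 0, 0.0005, 0.2, -0.105, 0, 0, 0, 0, 0.0005, 0.2, -0.105, 0, 0, 0, 0, 0.0005, 0.2, -0.105, 0]

```text
time: 52.8
tool_pos: [0.5392, 0.1322, 0.1121]
ee_rot: [3.142, 0.0, -0.096]
wrist_force: [-0.2, 0.0, -0.0]
width: 0.0007
finger_force: 0.0
```

Call:
move_arm:
  steps: [0, 0, 0, 0, 0, -0.003, 0, 0, 0, 0, 0, 0, -0.006, 0, 0, 0, 0, 0, 0, -0.009, 0, 0, 0, 0, 0, 0, -0.012, 0, 0, 0, 0, 0, 0, -0.012, 0]

```text
time: 53.3
tool_pos: [0.5401, 0.1311, 0.1001]
ee_rot: [-3.141, -0.002, -0.099]
wrist_force: [0.8, 1.1, 1.6]
width: 0.0003
finger_force: 0.7
```

Call:
move_arm:
  steps: [0, 0, 0, 0, 0, -0.002, 0, 0, 0, 0, 0, 0, -0.003, 0, 0, 0, 0, 0, 0, -0.004, 0, 0, 0, 0, 0, 0, -0.004, 0]

```text
time: 53.7
tool_pos: [0.54, 0.1311, 0.0959]
ee_rot: [-3.142, -0.001, -0.098]
wrist_force: [2.6, 0.0, 2.5]
width: 0.0005
finger_force: 1.1
```

Call:
move_arm:
  steps: [0, 0, 0, 0, 0, -0.001, 0, 0, 0, 0, 0, 0, -0.002, 0, 0, 0, 0, 0, 0, -0.002, 0]

```text
time: 54.0
tool_pos: [0.54, 0.1312, 0.0952]
ee_rot: [-3.141, -0.002, -0.098]
wrist_force: [-0.3, -0.1, 7.9]
width: 0.0006
finger_force: 3.6
```

Call:
move_arm:
  steps: [0, 0, 0, 0, 0, -0.0015, 0, 0, 0, 0, 0, 0, -0.0015, 0, 0, 0, 0, 0, 0, -0.0015, 0]

```text
time: 54.3
tool_pos: [0.5402, 0.1312, 0.0951]
ee_rot: [-3.141, -0.003, -0.098]
wrist_force: [-3.0, -0.2, 12.1]
width: 0.0004
finger_force: 6.0
```

Call:
move_arm:
  steps: [0, 0, 0, 0, 0, 0.03, 0, 0, 0, 0, 0, 0, 0.075, 0, 0, 0, 0, 0, 0, 0.12, 0, 0, 0, 0, 0, -0.04, 0.13, 0, 0, 0, 0, 0, -0.085, 0.13, 0, 0, 0, 0, 0, -0.13, 0.13, 0, 0, 0, 0, 0, -0.175, 0.13, 0, 0, 0, 0, 0, -0.2, 0.13, 0, 0, 0, 0, 0, -0.2, 0.13, 0]

```text
time: 55.2
tool_pos: [0.5383, -0.0717, 0.2207]
ee_rot: [3.141, 0.004, -0.103]
wrist_force: [0.4, 0.2, -0.0]
width: 0.0005
finger_force: 0.0
```

```bash
python3 dial.py; python3 capm.py
python3 - <<'E'
from h import *
np.set_printoptions(precision=4,suppress=True)
for n in("side","top"):
    I,D=snapshot(n);C=cloud(n,D)
    for t in("disc1","ramekin","tongs","scoop","jar"):
        for r in silhouettes(n,t)[:7]:
            if r["score"]>.45: print(n,t,round(r["score"],2),np.median(C[r["pixels"]&(D>0)],0),I[r["pixels"]].mean(0).round())
E
```

```text
side bar top z [0.0607 0.0814 0.0826] centre [0.5387 0.1322] rect ((0.5388612151145935, 0.13205565512180328), (0.013628404587507248, 0.04745189845561981), 84.3985595703125) axis deg 174.47280667264 n 150
  ptr 18 [0.5286 0.1329 0.0819] dir from axis 172.00836100868176 line 170.7010126388403
  pt [(0.66, array([0.5469, 0.1284]))]
top bar top z [0.0637 0.0838 0.0851] centre [0.5406 0.1305] rect ((0.5399354696273804, 0.13081324100494385), (0.013693428598344326, 0.04386429488658905), 86.11608123779297) axis deg 174.78291636649612 n 79
  ptr 24 [0.5278 0.1344 0.0809] dir from axis 165.48676504552677 line 41.37128986280612
  pt [(0.49, array([0.5441, 0.1261]))]
[ 0.5391 -0.0676  0.2217] [-3.1408  0.0016 -0.0969]
top 504 plate mean [0.5518 0.2678 0.1709] slope [ 0.0033 -0.0081] xr [0.5233 0.5822] yr [0.2391 0.2988]
side 1038 plate mean [0.5488 0.2705 0.1691] slope [ 0.0054 -0.022 ] xr [0.5209 0.581 ] yr [0.2399 0.2997]
top 508 plate mean [0.5518 0.2677 0.1709] slope [-0.0017 -0.0018] xr [0.5233 0.5804] yr [0.2387 0.2982]
[ 0.5393 -0.0675  0.222 ] [-0.6684 -0.361   0.6138] 0.0008046089914504122
side disc1 0.79 [ 0.3927 -0.1342  0.0158] [ 32. 147. 139.]
side disc1 0.75 [ 0.3732 -0.0552  0.016 ] [ 25. 143. 136.]
side disc1 0.63 [0.472  0.0105 0.016 ] [ 29. 151. 144.]
side disc1 0.57 [ 0.5765 -0.2662  0.0191] [96. 93. 46.]
side ramekin 0.58 [0.7301 0.0024 0.0186] [159. 159. 149.]
side ramekin 0.52 [0.5374 0.1355 0.061 ] [46. 47. 47.]
side tongs 0.72 [0.7453 0.2008 0.0135] [144. 139. 134.]
side scoop 0.59 [ 0.6966 -0.1768  0.0115] [ 32. 102.  52.]
top disc1 0.75 [ 0.5797 -0.2717  0.0222] [64. 60. 26.]
top disc1 0.74 [ 0.3958 -0.1398  0.0177] [24. 99. 92.]
top disc1 0.7 [0.4753 0.0068 0.0183] [ 20. 102.  97.]
top ramekin 0.61 [0.7275 0.0063 0.0103] [105. 104.  97.]
top scoop 0.68 [ 0.7342 -0.2011  0.0088] [23. 80. 34.]
top jar 0.9 [ 0.5629 -0.436   0.1101] [112.  34.  28.]
```

The dial is fully in: its bar top is back at the starting height and the pointer is at 174.6°, on the green dots. The cap is square, the spare disc is still on the tray, and the other items are unmoved. I'm handing in the job.

```bash
python3 -c "
from bench import *
print(close_job())"
```

```text
the job is handed in; nothing more can be done
None
```

I handed the job in at about 56 s: six discs level with the red line, cap back on squarely, timer dial turned to the two green dots and pushed fully in, and the spare disc still on the tray; the judge's result was not shown.

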